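Turn a small cabinet door over on the stepped turning stand

ROBOT

A 6-joint arm with a two-finger parallel gripper is mounted at the origin on the work surface. World frame = base frame: x ahead of the robot, y to its left, z up, the work surface at z = 0. Lengths are in m, angles in rad, forces in N, time in s.
With the tool pointing down it reaches from about 0.25 to 0.775 m from the base axis. Payload 4 kg.
Tool frame: the origin (TCP) lies at the very end of the fingers, on their centre line; the grasp point (between the pads) lies 19 mm behind it (robot.grip_point_offset is the distance from the TCP to the grasp point, in m); z points along the fingers, x is the direction in which the jaws open and shut, and the axes are right-handed (so a half turn about z gives the same grasp; the last joint's range is limited). The gripper opens to 94 mm and grips with 3 to 60 N. Pads are 16 mm wide; open, the fingers measure 119 mm over their backs; the gripper's body (75 mm by 177 mm) begins 78 mm behind the grasp point.
Start: joints at [-1.314, 0.087, 1.371, -0, 1.684, -0.103], TCP at [0.194, -0.515, 0.168] pointing down, gripper open.
Joint ranges: [-3.1, 3.1], [-0.76, 2.03], [0.27, 2.55], [-1.08, 4.22], [0.17, 2.65], [-2.57, 2.57]. Speed limits (rad/s): [2.79, 2.79, 3.14, 3.14, 3.14, 3.14].

INTERFACE

Orientations are given as [roll, pitch, yaw] about the fixed x, y, z axes, in that order (R = Rz(yaw) Ry(pitch) Rx(roll)).
In Python, from bench import robot gives the robot as it stands.
- The arm moves only by the shell command python3 -m inch 'ROWS'. ROWS is text: rows parted by semicolons, each of 5 numbers parted by spaces: the shift along the tool's x, y, z in cm, then the turn about the tool's z in rad, then the closure, from 0 (fully open) to 1 (shut). In form: tx ty tz spin claw; .... A call has 1 to 20 rows; each row is the pose to reach, as a shift and turn from the pose measured when the call began, along the tool's axes at that moment; what a row does not reach only later rows make up. A row lasts 1/12 s, in which the tool goes at most 41.7 mm and 7.16 degrees, less where a joint would pass 70% of its speed; a pose out of reach is approached as far as the arm can. A call with a gripper value outside its range is refused whole. The fingers move at their own pace and stop on an object; the grip force is fixed at half the most. Time passes only in rows, so rows that repeat a pose let the fingers close. It gives the time, the measured TCP pose, the force and the opening at its end, in the units of the state.
- robot.get_obs(): the state, without advancing time (a new reading comes with each control period).
- robot.snapshot(name): name is "scene" or "top" or "wrist"; returns (picture, depth): 384x512x3 uint8, blue, green, red; 384x512 float32, m along the optical axis (not along the pixel's ray), 0 where there is no reading.
- robot.camera_info(name): a dict with "K" (3x3 intrinsics, pixels), "extrinsics" (4x4, takes a point from world to camera coordinates); the wrist camera has in their place "mount" (4x4, takes a point from camera to tool coordinates, whose origin is the TCP and whose axes are the tool frame's). Camera axes: x right, y down, z forward; pixel columns grow to the right and rows downward; lengths in m; the calibration is good to about 2 mm. A picture is of the moment at which its call begins: read the wrist's pose just before it. camera_info takes no time and is no camera call.
- robot.close_job(): hands the job in, once; it reports no verdict.
The state is a dict: "time": time; "joint_positions": joint angles; "qvel": joint speeds; "joint_torque": joint torques, N m; "tool_pos": TCP position; "ee_rot": TCP orientation; "wrist_force": force on the tool from outside, world axes, zero at the start; "wrist_torque": the same for the moment, N m; "width": finger opening in m.
Only numpy, scipy, OpenCV 4.12 (cv2) and the standard library are available. Lean on these libraries where they do the work, as an engineer would, in place of code of your own. Each camera call takes 0.05 s, during which the arm holds its last target.

TASK

The small cabinet door lies framed front up on the low bed of the turning stand. Tip it up on its long edge beside the step and ease it down on the other side, without letting it slam, so that it lies flat on the high bed with its plain back up, roughly square to the stand. Then let go of it; leave the hammer, jar and sanding block where they are.

Things in the scene. Friction and masses are not known exactly. Their poses are not given: they have to be found in the camera images.
- stand: Fixed plywood stand, two beds topped with non-slip rubber. Origin: on the bench, on the step line between the beds, mid-length; x along the step, z up. Low bed: y -92 to 0 mm, top 60 mm up. High bed: y 0 to +60 mm, top 68 mm up; both x -70 to +70 mm. At y = 0 an 8 mm step. Foot plate 12 mm thick, x -85 to 85, y -104 to 70 mm; free above it. Turned up to 0.3 rad.
- panel: Loose wooden door, 0.16-0.30 kg, x 160, y 100, z 22 mm. Origin: centre of flat back; z points out of the front (30 mm frame, 7 mm recess), up at start. Lies along the stand's x within 0.04 rad, inner long edge 26 to 32 mm from the step, outer one overhanging the low bed 34 to 40 mm. Stands alone on its long edge, but topples about 12 deg from upright, or swings over if pushed up fast.
- hammer: Bystander: hammer lying on the bench at the stand's high side, about 300 mm long at most; origin at the middle of its underside. Must stay where it is.
- jar: Bystander: amber glass jar with black cap, 60 mm diameter, 70 mm tall, upright; origin at the centre of its underside. Must stay where it is.
- sander: Bystander: cork sanding block 110 x 60 x 28 mm; origin at the centre of its underside. Must stay where it is.

How it is judged:
By the outcome, as a careful person would: the job done as asked, in the order asked, and still so for the second after the job is handed in, with the robot touching nothing.
It also fails if it takes over 64 s, if anything falls off the work surface, if the arm or the gripper's body presses on something with over 40 N, if the wrist force passes 120 N, or if a joint passes its speed limit or range.

## Working session

There is one attempt and no reset: what is moved stays moved. The work goes in short steps, Python scripts to look and compute and a shell command to move; the robot and the scene stay as the last step left them, time stands still between calls to the robot, and variables do not carry over. Pictures are saved under pics/ and viewed, and the job is handed in when it is done.

```bash
ls; mkdir -p pics; python3 - <<'E'
from bench import robot
import cv2,numpy as np
print(robot.get_obs())
for n in ("scene","top","wrist"):
    p,d=robot.snapshot(n); cv2.imwrite(f"pics/{n}0.png",p); np.save(f"pics/{n}0.npy",d)
    print(n,robot.camera_info(n))
E
```

```text
pics
{'time': 0.0, 'joint_positions': array([-1.31409435e+00,  8.79487596e-02,  1.37224547e+00, -1.21827976e-05,
        1.68362027e+00, -1.03102994e-01]), 'qvel': array([-7.02092758e-05, -2.32755962e-04,  1.30477639e-03,  1.11862406e-03,
        3.83532313e-04,  9.49274385e-04]), 'joint_torque': array([-1.11006455e-03, -3.40185642e+01, -3.02432263e+01,  7.17796222e-02,
        3.30775569e-02, -1.81462215e-04]), 'tool_pos': array([ 0.19347657, -0.51416174,  0.16651216]), 'ee_rot': array([-3.14137602e+00,  2.21129907e-03, -1.21099248e+00]), 'wrist_force': array([-0.36125667,  1.20918926, -0.23181457]), 'wrist_torque': array([0.01673249, 0.00320676, 0.04605077]), 'width': 0.09422286950466312}
scene {'K': array([[469.882204  ,   0.        , 253.43550405],
       [  0.        , 469.882204  , 190.31743633],
       [  0.        ,   0.        ,   1.        ]]), 'extrinsics': array([[ 0.80729548,  0.58995019,  0.01525723, -0.39326596],
       [ 0.51248067, -0.68799649, -0.51383304, -0.21728143],
       [-0.29263898,  0.42263412, -0.85775453,  1.46911402],
       [ 0.        ,  0.        ,  0
[... 269 characters left out ...]
     [-0.99491454,  0.01716096, -0.09925001,  0.48932408],
       [ 0.09919784, -0.00386705, -0.99506022,  1.22802802],
       [ 0.        ,  0.        ,  0.        ,  1.        ]])}
wrist {'K': array([[341.17293234,   0.        , 255.18454037],
       [  0.        , 341.17293234, 191.11459469],
       [  0.        ,   0.        ,   1.        ]]), 'mount': array([[ 9.99999852e-01,  4.01286654e-04, -3.68529991e-04,
         8.67710413e-04],
       [-2.80291026e-04,  9.58939720e-01,  2.83609828e-01,
        -8.32676755e-02],
       [ 4.67206886e-04, -2.83609683e-01,  9.58939690e-01,
        -2.18429885e-01],
       [ 0.00000000e+00,  0.00000000e+00,  0.00000000e+00,
         1.00000000e+00]])}
```

View pics/scene0.png

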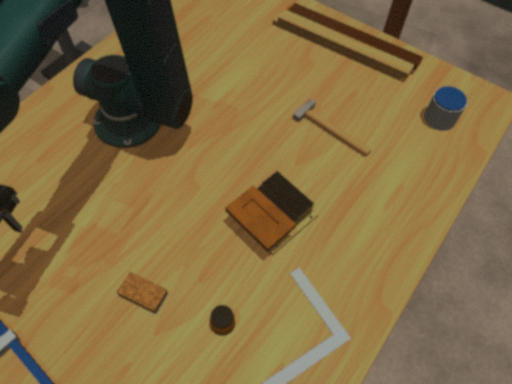

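View pics/top0.png

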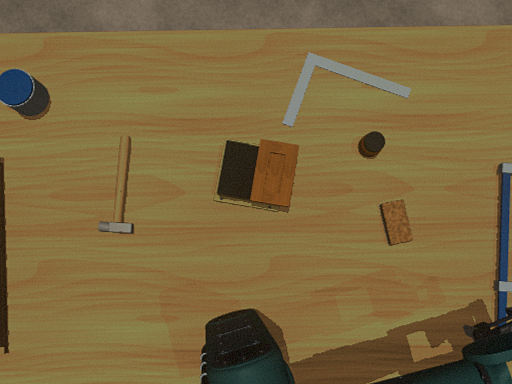

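View pics/wrist0.png

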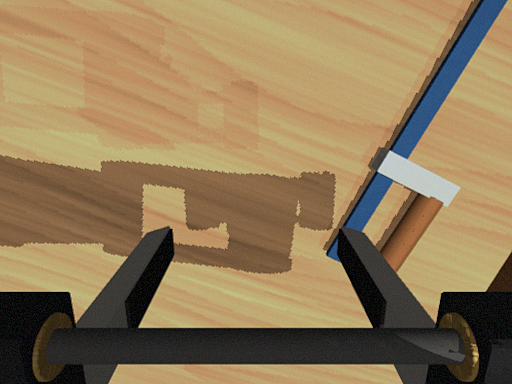

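```bash
cat > h.py <<'E'
from bench import robot
import cv2,numpy as np
from scipy.spatial.transform import Rotation as R
def T_tool(o=None):
    o=o or robot.get_obs(); T=np.eye(4); T[:3,:3]=R.from_euler('xyz',o['ee_rot']).as_matrix(); T[:3,3]=o['tool_pos']; return T
def cloud(d,name,T=None):
    c=robot.camera_info(name);K=c['K'];v,u=np.mgrid[:d.shape[0],:d.shape[1]]
    P=np.stack([(u-K[0,2])/K[0,0]*d,(v-K[1,2])/K[1,1]*d,d,np.ones_like(d)],-1)
    M=T@c['mount'] if name=='wrist' else np.linalg.inv(c['extrinsics'])
    W=(P@M.T)[...,:3]; W[d<=0]=np.nan; return W
E
python3 - <<'E'
from h import *
W=cloud(np.load('pics/top0.npy'),'top')
p=cv2.imread('pics/top0.png')
cv2.imwrite('pics/crop0.png',cv2.resize(p[120:230,190:320],None,fx=5,fy=5,interpolation=2))
m=np.zeros(p.shape[:2],bool);m[125:220,200:310]=1
for lo,hi in((.074,.095),(.063,.073),(.05,.063)):
    s=m&(W[...,2]>lo)&(W[...,2]<hi); q=W[s]; 
    r=cv2.minAreaRect((q[:,:2]*1000).astype(np.float32)); print(lo,len(q),np.median(q[:,2]),r)
    print(cv2.boxPoints(r))
E
```

```text
0.074 2349 0.0818826924816991 ((558.5576171875, -20.080726623535156), (181.46051025390625, 160.5786895751953), 79.20638275146484)
[[ 462.6975   -94.16985]
 [ 620.4353  -124.24173]
 [ 654.4177    54.0084 ]
 [ 496.67993   84.08028]]
0.063 1397 0.06855498993899056 ((551.998291015625, -12.29046630859375), (178.985107421875, 144.98574829101562), 79.09234619140625)
[[ 463.88074   -86.448616]
 [ 606.2471   -113.88378 ]
 [ 640.11584    61.867683]
 [ 497.7495     89.30285 ]]
0.05 486 0.060212169066209076 ((556.8597412109375, 30.78365707397461), (89.27536010742188, 145.5933837890625), 83.8327407836914)
[[479.6889     -5.7750435]
 [624.43964   -21.416325 ]
 [634.0306     67.34236  ]
 [489.27985    82.98364  ]]
```

View pics/crop0.png

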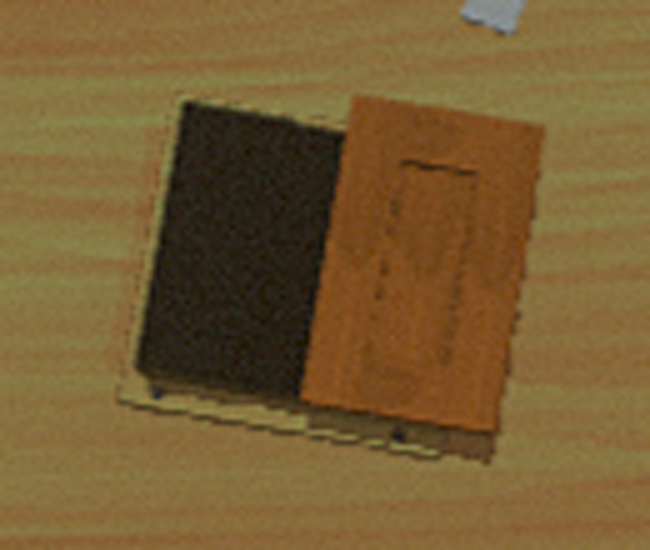

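```bash
python3 - <<'E'
from h import *
c=robot.camera_info('top');Ti=np.linalg.inv(c['extrinsics'])
def px(u,v,z):
    r=Ti[:3,:3]@(np.linalg.inv(c['K'])@[u,v,1]);o=Ti[:3,3];return o+r*(z-o[2])/r[2]
P=[px(190+a/5,120+b/5,.082) for a,b in((348,93),(547,124),(497,434),(300,404))]
print(np.round(P,4)); C=np.mean(P,0);print(C)
d1=P[0]-P[3];d2=P[1]-P[2];print(np.linalg.norm(d1),np.linalg.norm(P[1]-P[0]),np.arctan2((d1+d2)[1],(d1+d2)[0]))
T=T_tool();t=np.array([C[0],C[1],.2]);print(T[:3,:3].T@(t-T[:3,3])*100)
E
```

```text
[[ 0.6373 -0.0253  0.082 ]
 [ 0.6195 -0.1264  0.082 ]
 [ 0.4616 -0.0969  0.082 ]
 [ 0.4784  0.0018  0.082 ]]
[ 0.54918135 -0.06168534  0.082     ]
0.1611647245357056 0.10259996235106704 -0.17680948194330873
[-29.85127304 -49.22936992  -3.26505344]
```

```bash
python3 -m inch '-7 -12 -3.3 0.2 0;-30 -49.2 -3.3 0.55 0;-30 -49.2 -3.3 0.55 0;-30 -49.2 -3.3 0.55 0;-30 -49.2 -3.3 0.55 0;-30 -49.2 -3.3 0.55 0;-30 -49.2 -3.3 0.55 0;-30 -49.2 -3.3 0.55 0;-30 -49.2 -3.3 0.55 0;-30 -49.2 -3.3 0.55 0;-30 -49.2 -3.3 0.55 0;-30 -49.2 -3.3 0.55 0;-30 -49.2 -3.3 0.55 0;-30 -49.2 -3.3 0.55 0;-30 -49.2 -3.3 0.55 0;-30 -49.2 -3.3 0.55 0;-30 -49.2 -3.3 0.55 0;-30 -49.2 -3.3 0.55 0'
python3 - <<'E'
from h import *
o=robot.get_obs();T=T_tool(o);print(o['tool_pos'],o['ee_rot'],o['wrist_force'])
p,d=robot.snapshot('wrist');cv2.imwrite('pics/w1.png',p);np.save('pics/w1.npy',d);np.save('pics/w1T.npy',T)
E
```

```text
time: 1.65
tool_pos: [0.5476, -0.0616, 0.2002]
ee_rot: [3.14, 0.001, -1.763]
wrist_force: [0.5, 0.4, -0.5]
width: 0.0939
[ 0.54763104 -0.0615533   0.20015845] [ 3.14016868e+00  8.37911927e-04 -1.76255810e+00] [ 0.46603174  0.44213961 -0.50017841]
```

View pics/w1.png

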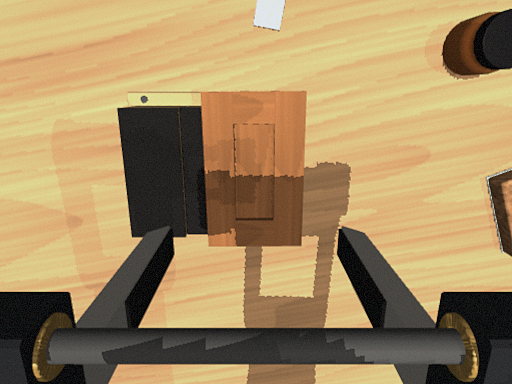

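```bash
python3 - <<'E'
from h import *
T=np.load('pics/w1T.npy');d=np.load('pics/w1.npy');W=cloud(d,'wrist',T)
p=cv2.imread('pics/w1.png')
v,u=np.mgrid[:384,:512]
reg=(v>85)&(v<250)&(u>110)&(u<320)
z=W[...,2]
L=np.einsum('ij,vuj->vui',T[:3,:3].T,W-T[:3,3])*1000  # tool mm
for n,lo,hi in(('panel',.072,.09),('high',.064,.0705),('low',.055,.063)):
    s=reg&(z>lo)&(z<hi)
    if n=='low': s&=(u>170)&(u<205)
    q=L[s];r=cv2.minAreaRect(q[:,:2].astype(np.float32));print(n,s.sum(),np.median(z[s]),r);print(np.round(cv2.boxPoints(r),1))
s=reg&(u>240)&(u<268)&(v>135)&(v<210);print('recess z',np.median(z[s]))
s=reg&(u>212)&(u<228)&(v>110)&(v<230);print('frame z',np.median(z[s]))
# step edge per row & panel edges per row
for vv in range(115,235,20):
    row=z[vv]; pan=[k for k in range(190,320) if .072<row[k]<.09]
    st=[k for k in range(120,215) if .064<row[k]<.0705]
    print(vv,np.round(L[vv,pan[0],:2],1),np.round(L[vv,pan[-1],:2],1),'high',np.round(L[vv,st[0],:2],1),np.round(L[vv,st[-1],:2],1))
    a=[k for k in range(215,300) if row[k]<z[vv,215:225].mean()-.0035 and .07<row[k]]; print('  rec',[np.round(L[vv,a[0],0],1),np.round(L[vv,a[-1],0],1)] if a else None)
E
```

```text
panel 15375 0.08322156251380564 ((-34.83616638183594, -2.1791763305664062), (160.49273681640625, 168.80465698242188), 89.63885498046875)
[[-119.7  -81.9]
 [  49.1  -83. ]
 [  50.1   77.5]
 [-118.7   78.6]]
high 6597 0.06947159381697726 ((-51.38163757324219, -4.60113525390625), (155.72486877441406, 172.52430725097656), 89.73674011230469)
[[-138.   -82.1]
 [  34.5  -82.9]
 [  35.2   72.9]
 [-137.3   73.7]]
low 2604 0.06152756151187863 ((-65.7968978881836, 3.5462493896484375), (139.58517456054688, 23.418872833251953), 89.89010620117188)
[[-77.6 -66.2]
 [-54.2 -66.3]
 [-54.   73.3]
 [-77.4  73.4]]
recess z nan
frame z nan
115 [-50.7 -60.7] [ 48.4 -60.7] high [-135.3  -59.7] [-77.1 -59.7]
  rec None
135 [-50.6 -41.6] [ 48.3 -41.5] high [-137.   -39.9] [-77.4 -39.7]
  rec [np.float64(-20.7), np.float64(19.1)]
155 [-50.4 -21.8] [ 48.9 -21.9] high [-136.2  -19.3] [-77.4 -18.4]
  rec [np.float64(-19.9), np.float64(18.5)]
175 [-50.4  -1.2] [48.6 -1.8] high [-136.6    2.1] [-77.    2.4]
  rec [np.float64(-20.3), np.float64(18.8)]
195 [-50.2  20. ] [48.6 19.6] high [-137.2   24.4] [-77.   24.2]
  rec None
215 [-49.9  41.5] [49.3 41.2] high [-136.1   47. ] [-77.2  48.9]
  rec [np.float64(-20.0), np.float64(19.5)]
```

```bash
python3 -m inch '3 -0.2 0 0 0.53;3 -0.2 3 0 0.53;3 -0.2 6 0 0.53;3 -0.2 9 0 0.53;3 -0.2 10.5 0 0.53;3 -0.2 11 0 0.53;3 -0.2 11.5 0 0.53;3 -0.2 11.5 0 0.53'
python3 - <<'E'
from h import *
o=robot.get_obs();T=T_tool(o);print(o['tool_pos'],o['ee_rot'],o['wrist_force'],o['width'])
p,d=robot.snapshot('wrist');cv2.imwrite('pics/w2.png',p)
E
```

```text
time: 2.37
tool_pos: [0.5435, -0.0924, 0.0855]
ee_rot: [3.141, 0.001, -1.765]
wrist_force: [0.5, -0.3, 0.1]
width: 0.0459
[ 0.54347974 -0.09238314  0.08553188] [ 3.14083092e+00  8.48585598e-04 -1.76468877e+00] [ 0.51846721 -0.32388719  0.07346941] 0.045895224382913914
```

View pics/w2.png

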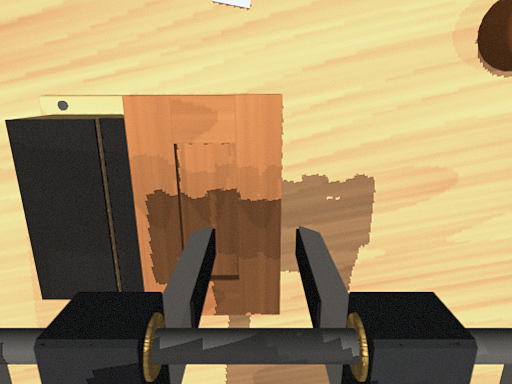

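```bash
python3 -m inch '0 0 0.4 0 0.53;0 0 0.7 0 0.53;0 0 0.9 0 0.53;0 0 0.9 0 0.53'; python3 -m inch '0 0 0.1 0 0.53;0 0 0.15 0 0.53;0 0 0.15 0 0.53'
```

```text
time: 2.75
tool_pos: [0.5441, -0.0922, 0.0774]
ee_rot: [-3.141, 0.001, -1.764]
wrist_force: [0.7, 0.0, 0.3]
width: 0.044
time: 3.0
tool_pos: [0.5441, -0.0921, 0.0759]
ee_rot: [-3.141, 0.001, -1.764]
wrist_force: [-0.1, 0.2, 0.1]
width: 0.0438
```

```bash
python3 -m inch '0.4 0 0 0 0.6;0.4 0 0 0 0.65;0.4 0 0 0 0.665;0.4 0 0 0 0.665;0.4 0 0 0 0.67;0.4 0 0 0 0.67'
```

```text
time: 3.5
tool_pos: [0.5434, -0.096, 0.0759]
ee_rot: [-3.141, 0.001, -1.764]
wrist_force: [0.6, -0.6, 0.4]
width: 0.0311
```

```bash
python3 -m inch '0 0 -0.1 0 0.67;0 0 -0.2 0 0.67;0 0 -0.3 0 0.67;0 0 -0.4 0 0.67;0 0 -0.5 0 0.67;0 0 -0.6 0 0.67;0 0 -0.6 0 0.67'
cat > look.py <<'E'
import sys
from h import *
o=robot.get_obs();T=T_tool(o);np.set_printoptions(precision=4,suppress=True);print(o['time'],o['tool_pos'],o['wrist_force'],o['width'])
n=sys.argv[1]
ps=[]
p,d=robot.snapshot('wrist');ps.append(p);W=cloud(d,'wrist',T)
p2,_=robot.snapshot('scene');ps.append(cv2.resize(p2[150:270,200:360],(512,384)))
cv2.imwrite(f'pics/{n}.png',cv2.resize(np.hstack(ps),(800,300)))
# profile across panel: stand frame
O=np.array([0.54763104,-0.0615533]);yaw=-1.7625;ax=np.array([np.cos(yaw),np.sin(yaw)])
ex=np.array([-np.sin(yaw),np.cos(yaw)])
Y=-((W[...,:2]-O)@ax)-.0771; X=(W[...,:2]-O)@ex-.002
np.savez(f'pics/{n}.npz',Y=Y,X=X,Z=W[...,2])
tp=-((o['tool_pos'][:2]-O)@ax)-.0771;print('tool stand y mm',tp*1000)
for xs in (.035,.062):
  s=(abs(X-xs)<.004)&(W[...,2]>.05)&(W[...,2]<.25)&(Y>-.2)&(Y<.12)
  b=np.round(Y[s]*1000/8).astype(int)
  print('x',xs,[(int(k*8),int(round(np.median(W[...,2][s][b==k])*1000))) for k in np.unique(b)])
E
python3 look.py a1
```

```text
time: 4.08
tool_pos: [0.5435, -0.0961, 0.0822]
ee_rot: [-3.14, 0.001, -1.764]
wrist_force: [-0.4, 0.6, 0.3]
width: 0.0312
4.0833 [ 0.5435 -0.0961  0.0822] [-0.4227  0.6272  0.343 ] 0.031179539055982905
tool stand y mm -111.77014352187692
x 0.035 [(-152, 238), (-144, 237), (-136, 237), (-128, 236), (-120, 84), (-112, 83), (-104, 84), (-96, 236), (-88, 237), (-80, 237), (-72, 234), (-64, 76), (-56, 81), (-48, 83), (-40, 83), (-32, 83), (-24, 83), (-16, 62), (-8, 62), (0, 65), (8, 69), (16, 70), (24, 70), (32, 70), (40, 70), (48, 70), (56, 69), (64, 69)]
x 0.062 [(-128, 83), (-120, 84), (-112, 83), (-104, 84), (-96, 83), (-88, 84), (-80, 83), (-72, 83), (-64, 84), (-56, 84), (-48, 83), (-40, 83), (-32, 83), (-24, 83), (-16, 61), (-8, 61), (0, 64), (8, 69), (16, 69), (24, 69), (32, 69), (40, 69), (48, 69), (56, 69)]
```

View pics/a1.png

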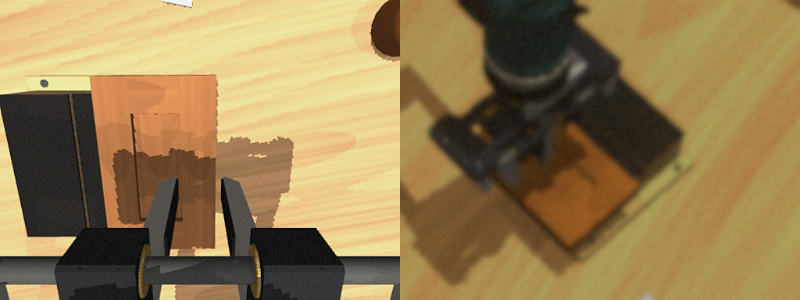

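```bash
python3 -m inch '0 0 0.3 0 0.67;0 0 0.6 0 0.67;0 0 0.68 0 0.67;0 0 0.68 0 0.69;0 0 0.68 0 0.69;0 0 0.68 0 0.69;0 0 0.68 0 0.69';python3 -m inch '0 0 -0.1 0 0.69;0 0 -0.3 0 0.69;0 0 -0.5 0 0.69;0 0 -0.7 0 0.69;0 0 -0.9 0 0.69;0 0 -0.9 0 0.69'; python3 look.py a2
```

```text
time: 4.77
tool_pos: [0.5435, -0.0961, 0.0752]
ee_rot: [-3.141, 0.001, -1.764]
wrist_force: [-0.0, 0.6, -0.6]
width: 0.0289
time: 5.27
tool_pos: [0.5439, -0.0962, 0.0851]
ee_rot: [-3.139, 0.001, -1.764]
wrist_force: [0.4, 0.6, 0.5]
width: 0.029
5.2667 [ 0.5439 -0.0962  0.0851] [0.4245 0.6376 0.4807] 0.02895493366347335
tool stand y mm -111.80291602251509
x 0.035 [(-152, 240), (-144, 241), (-136, 240), (-128, 239), (-120, 84), (-112, 83), (-104, 83), (-96, 239), (-88, 240), (-80, 240), (-72, 233), (-64, 77), (-56, 81), (-48, 84), (-40, 84), (-32, 84), (-24, 83), (-16, 61), (-8, 62), (0, 65), (8, 69), (16, 70), (24, 69), (32, 70), (40, 70), (48, 70), (56, 70), (64, 69)]
x 0.062 [(-128, 84), (-120, 83), (-112, 83), (-104, 83), (-96, 83), (-88, 84), (-80, 83), (-72, 84), (-64, 84), (-56, 83), (-48, 83), (-40, 84), (-32, 83), (-24, 84), (-16, 62), (-8, 62), (0, 64), (8, 69), (16, 69), (24, 69), (32, 69), (40, 69), (48, 69), (56, 69), (64, 69)]
```

```bash
python3 -m inch '0 0 0.3 0 0.69;0 0 0.6 0 0.69;0 0 1.0 0 0.69;0 0 1.0 0 0.69;0 0 1.0 0 0.72;0 0 1.0 0 0.75;0 0 1.0 0 0.75;0 0 1.0 0 0.75'; python3 look.py a3
```

```text
time: 6.03
tool_pos: [0.5438, -0.0961, 0.0747]
ee_rot: [-3.14, 0.001, -1.764]
wrist_force: [-0.4, 0.1, 0.6]
width: 0.0234
6.0333 [ 0.5438 -0.0961  0.0747] [-0.3617  0.076   0.6059] 0.023446382845615052
tool stand y mm -111.78408771365065
x 0.035 [(-144, 230), (-136, 230), (-128, 229), (-120, 83), (-112, 83), (-104, 84), (-96, 229), (-88, 229), (-80, 229), (-72, 77), (-64, 76), (-56, 82), (-48, 84), (-40, 83), (-32, 84), (-24, 84), (-16, 62), (-8, 61), (0, 65), (8, 70), (16, 69), (24, 70), (32, 70), (40, 70), (48, 70), (56, 70)]
x 0.062 [(-128, 83), (-120, 84), (-112, 84), (-104, 83), (-96, 84), (-88, 83), (-80, 83), (-72, 84), (-64, 83), (-56, 84), (-48, 84), (-40, 84), (-32, 83), (-24, 84), (-16, 61), (-8, 61), (0, 63), (8, 69), (16, 69), (24, 69), (32, 69), (40, 69), (48, 70), (56, 68)]
```

View pics/a3.png

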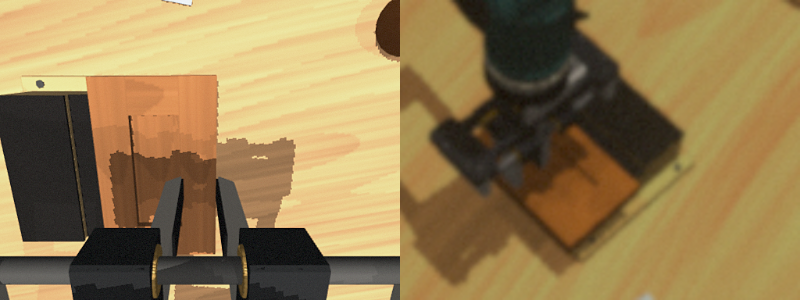

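```bash
python3 -m inch '0 0 0.1 0 0.77;0 0 0.1 0 0.79;0 0 0.1 0 0.81;0 0 0.1 0 0.81;0 0 0.1 0 0.81'; python3 look.py a4 | head -2;python3 - <<'E'
import cv2,numpy as np
from h import *
p,d=robot.snapshot('wrist');cv2.imwrite('pics/a4c.png',cv2.resize(p[120:340,150:400],(750,660)[:2])[:600])
E
```

```text
time: 6.55
tool_pos: [0.5438, -0.0961, 0.0737]
ee_rot: [-3.14, 0.001, -1.764]
wrist_force: [0.4, 0.4, 0.2]
width: 0.0177
6.55 [ 0.5438 -0.0961  0.0737] [0.3555 0.3941 0.1984] 0.017657222439336206
tool stand y mm -111.77723399894826
```

View pics/a4c.png

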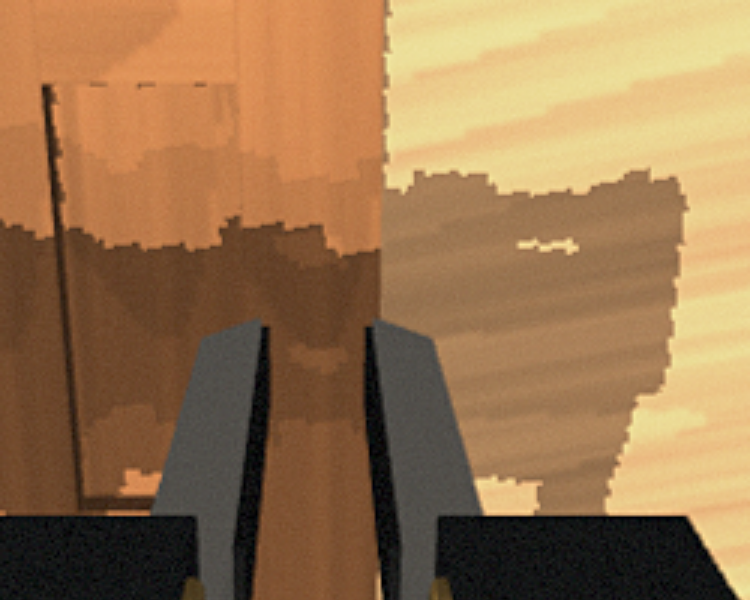

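```bash
python3 - <<'E'
from h import *
o=robot.get_obs();T=T_tool(o);p,d=robot.snapshot('wrist')
for (a,b) in((230,360),(210,400),(400,360),(180,500),(320,280),(320,400),(265,330),(300,150)):
    u,v=150+a//3,120+b//3;print((u,v),d[v,u])
W=cloud(d,'wrist',T);L=(W-T[:3,3])@T[:3,:3]*1000
for (a,b) in((230,360),(245,340),(210,400),(400,360),(320,280),(320,400),(300,150)):
    u,v=150+a//3,120+b//3;print((u,v),L[v,u],W[v,u])
E
```

```text
(226, 240) 0.17601314
(220, 253) 0.15933986
(283, 240) 0.1749809
(210, 286) 0.13386725
(256, 213) 0.22212566
(256, 253) 0.22978632
(238, 230) 0.19109909
(250, 170) 0.21381034
(226, 240) [-14.53277171  -9.53055034 -56.81847371] [ 0.5558096  -0.08372491  0.13053883]
(231, 233) [-12.48065042 -10.02478104 -48.96040742] [ 0.55591649 -0.08583105  0.12268024]
(220, 253) [-15.90225351 -10.73184605 -73.85176772] [ 0.55721738 -0.08261726  0.14757535]
(283, 240) [ 14.78996238  -9.97356543 -57.75456891] [ 0.5506148  -0.11258787  0.13145469]
(256, 213) [ 1.03643103 -6.96628674 -9.48213552] [ 0.55039946 -0.09849636  0.08318654]
(256, 253) [ 1.06287432 21.5120234  -9.92303666] [ 0.52244467 -0.09305678  0.08357347]
(250, 170) [ -2.75154827 -35.67636019  -9.6565683 ] [ 0.57930241 -0.10028901  0.08341808]
```

```bash
python3 -m inch '0 0 0.1 0 0.81;0 0 0.3 0 0.81;0 0 0.5 0 0.81;0 0 0.7 0 0.81;0 0 0.7 0 0.81'; python3 - <<'E'
from h import *
for n,sl in(('scene',(slice(120,280),slice(180,380))),):
    p,d=robot.snapshot(n); cv2.imwrite(f'pics/b_{n}.png',cv2.resize(p[sl],None,fx=3.5,fy=3.5,interpolation=2))
E
```

```text
time: 7.17
tool_pos: [0.5433, -0.096, 0.0659]
ee_rot: [-3.141, 0.001, -1.764]
wrist_force: [-0.6, 0.9, 0.1]
width: 0.0181
```

View pics/b_scene.png

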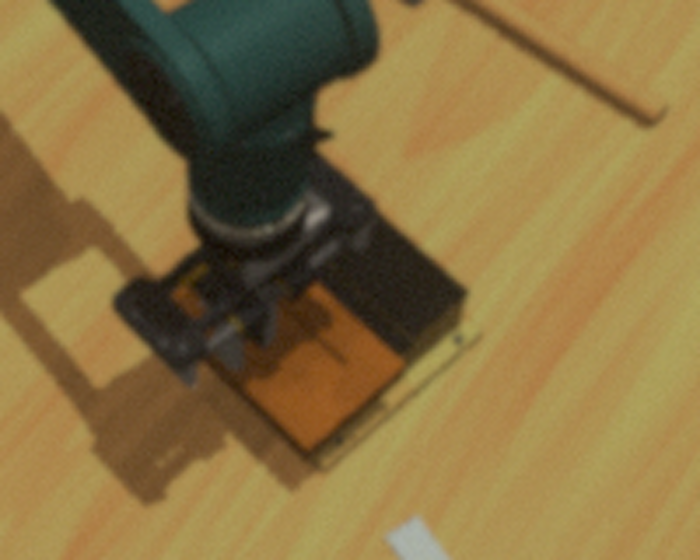

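```bash
python3 -m inch '0 0 0.2 0 0.81;0 0 0.4 0 0.81;0 0 0.6 0 0.81;0 0 0.8 0 0.81;0 0 0.8 0 0.81'; python3 -m inch '0 0 0.2 0 0.81;0 0 0.4 0 0.81;0 0 0.6 0 0.81;0 0 0.6 0 0.81'
```

```text
time: 7.63
tool_pos: [0.5431, -0.096, 0.0575]
ee_rot: [3.141, 0.001, -1.764]
wrist_force: [-0.4, -0.3, 0.0]
width: 0.0176
time: 7.97
tool_pos: [0.5426, -0.0958, 0.0508]
ee_rot: [3.14, 0.001, -1.764]
wrist_force: [0.4, -0.0, -0.8]
width: 0.0178
```

```bash
python3 -m inch '0 0 0.1 0 0.81;0 0 0.2 0 0.81;0 0 0.2 0 0.81'; python3 - <<'E'
from h import *
o=robot.get_obs();T=T_tool(o);p,d=robot.snapshot('wrist')
cv2.imwrite('pics/b2.png',p);W=cloud(d,'wrist',T);L=(W-T[:3,3])@T[:3,:3]*1000
for u in (228,232,234,236,240,256):
  print(u,[(v,np.round(L[v,u]).astype(int).tolist(),round(float(W[v,u,2]),3)) for v in range(214,250,4)])
E
```

```text
time: 8.22
tool_pos: [0.5425, -0.0958, 0.0486]
ee_rot: [3.14, 0.001, -1.764]
wrist_force: [0.4, -0.8, -0.3]
width: 0.0176
228 [(214, [-15, -16, -35], 0.083), (218, [-15, -13, -35], 0.084), (222, [-15, -10, -34], 0.083), (226, [-15, -8, -35], 0.084), (230, [-14, -10, -44], 0.093), (234, [-14, -10, -50], 0.099), (238, [-14, -10, -56], 0.104), (242, [-13, -10, -61], 0.109), (246, [-13, -11, -67], 0.115)]
232 [(214, [-13, -16, -36], 0.084), (218, [-13, -14, -36], 0.084), (222, [-13, -11, -34], 0.083), (226, [-13, -8, -35], 0.083), (230, [-12, -10, -45], 0.094), (234, [-12, -10, -51], 0.099), (238, [-12, -10, -56], 0.104), (242, [-11, -10, -60], 0.109), (246, [-11, -10, -65], 0.113)]
234 [(214, [-12, -15, -34], 0.083), (218, [-12, -13, -35], 0.084), (222, [-12, -11, -35], 0.084), (226, [-12, -8, -34], 0.083), (230, [-11, -10, -45], 0.094), (234, [-11, -10, -51], 0.099), (238, [-10, -10, -56], 0.105), (242, [-10, -10, -61], 0.109), (246, [-10, -10, -66], 0.114)]
236 [(214, [-10, -16, -35], 0.084), (218, [-10, -13, -35], 0.084), (222, [-11, -11, -35], 0.083), (226, [-10, -10, -38], 0.087), (230, [-10, -10, -45], 0.094), (234, [-10, -10, -50], 0.099), (238, [-10, -9, -52], 0.101), (242, [-9, -8, -57], 0.106), (246, [-9, -9, -63], 0.111)]
240 [(214, [-8, -16, -36], 0.084), (218, [-8, -13, -35], 0.083), (222, [-8, -10, -34], 0.082), (226, [-8, -8, -34], 0.083), (230, [-8, -6, -34], 0.083), (234, [-8, -3, -35], 0.083), (238, [-8, -1, -35], 0.083), (242, [-8, 2, -35], 0.084), (246, [-8, 4, -35], 0.084)]
256 [(214, [1, -15, -34], 0.082), (218, [1, -13, -35], 0.083), (222, [1, -11, -36], 0.084), (226, [1, -8, -35], 0.083), (230, [1, -6, -35], 0.083), (234, [1, -3, -35], 0.084), (238, [1, 0, -34], 0.083), (242, [1, 2, -35], 0.083), (246, [1, 5, -33], 0.082)]
```

View pics/b2.png

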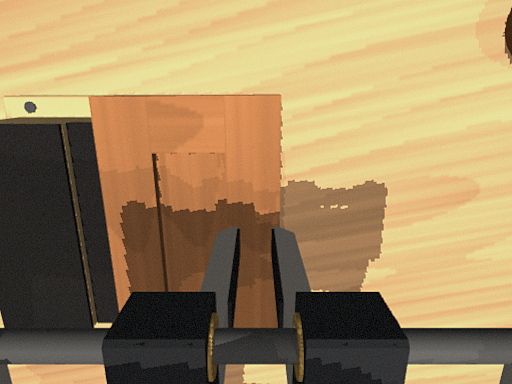

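```bash
python3 -m inch '0 0 0.1 0 0.81;0 0 0.2 0 0.81;0 0 0.2 0 0.81';  python3 -m inch '0 0 0.1 0 0.81;0 0 0.2 0 0.81;0 0 0.2 0 0.81'; python3 look.py b3
```

```text
time: 8.52
tool_pos: [0.5424, -0.0957, 0.0465]
ee_rot: [3.14, 0.001, -1.764]
wrist_force: [0.1, 0.8, -1.0]
width: 0.0179
time: 8.77
tool_pos: [0.5425, -0.0958, 0.0445]
ee_rot: [3.14, 0.001, -1.764]
wrist_force: [0.2, 0.3, 0.5]
width: 0.0177
8.7667 [ 0.5425 -0.0958  0.0445] [0.1792 0.2911 0.4743] 0.017726871354279274
tool stand y mm -111.65156008383353
x 0.035 [(-144, 199), (-136, 199), (-128, 199), (-120, 195), (-112, 84), (-104, 196), (-96, 198), (-88, 198), (-80, 197), (-72, 76), (-64, 76), (-56, 81), (-48, 83), (-40, 84), (-32, 83), (-24, 83), (-16, 61), (-8, 62), (0, 65), (8, 70), (16, 70), (24, 70), (32, 69), (40, 69)]
x 0.062 [(-128, 83), (-120, 83), (-112, 83), (-104, 83), (-96, 83), (-88, 83), (-80, 83), (-72, 83), (-64, 83), (-56, 83), (-48, 83), (-40, 83), (-32, 83), (-24, 83), (-16, 62), (-8, 61), (0, 64), (8, 69), (16, 69), (24, 69), (32, 69), (40, 52), (48, 50)]
```

```bash
python3 -m inch '0 0 0.1 0 0.81;0 0 0.2 0 0.81;0 0 0.2 0 0.81';  python3 -m inch '0 0 0.1 0 0.81;0 0 0.2 0 0.81;0 0 0.2 0 0.81';  python3 - <<'E'
from h import *
o=robot.get_obs();T=T_tool(o);p,d=robot.snapshot('wrist')
cv2.imwrite('pics/b4.png',cv2.resize(p[180:330,180:330],(600,600),interpolation=0));W=cloud(d,'wrist',T);L=(W-T[:3,3])@T[:3,:3]*1000
for u in (228,236,256):
  print(u,[(v,np.round(L[v,u]).astype(int).tolist(),round(float(W[v,u,2]),3)) for v in range(218,250,3)])
E
```

```text
time: 9.12
tool_pos: [0.5425, -0.0966, 0.044]
ee_rot: [3.141, -0.001, -1.764]
wrist_force: [-3.4, -1.0, 6.9]
width: 0.0177
time: 9.37
tool_pos: [0.5423, -0.0978, 0.0433]
ee_rot: [3.141, -0.003, -1.764]
wrist_force: [-3.6, -1.8, 7.6]
width: 0.0176
228 [(218, [-15, -15, -39], 0.083), (221, [-15, -13, -40], 0.083), (224, [-15, -11, -39], 0.083), (227, [-15, -9, -39], 0.082), (230, [-15, -9, -44], 0.087), (233, [-14, -10, -49], 0.092), (236, [-14, -10, -53], 0.096), (239, [-13, -10, -57], 0.1), (242, [-13, -10, -61], 0.104), (245, [-13, -10, -64], 0.107), (248, [-13, -10, -68], 0.111)]
236 [(218, [-10, -15, -39], 0.082), (221, [-10, -13, -40], 0.083), (224, [-10, -11, -38], 0.081), (227, [-10, -10, -41], 0.084), (230, [-10, -10, -45], 0.088), (233, [-10, -10, -48], 0.091), (236, [-10, -9, -51], 0.095), (239, [-10, -9, -54], 0.097), (242, [-9, -8, -56], 0.1), (245, [-9, -9, -61], 0.104), (248, [-9, -8, -64], 0.107)]
256 [(218, [1, -15, -39], 0.082), (221, [1, -12, -37], 0.081), (224, [1, -11, -38], 0.081), (227, [1, -9, -38], 0.081), (230, [1, -7, -38], 0.081), (233, [1, -6, -39], 0.082), (236, [1, -3, -37], 0.081), (239, [1, -1, -37], 0.081), (242, [1, 0, -38], 0.082), (245, [1, 2, -38], 0.081), (248, [1, 4, -38], 0.081)]
```

View pics/b4.png

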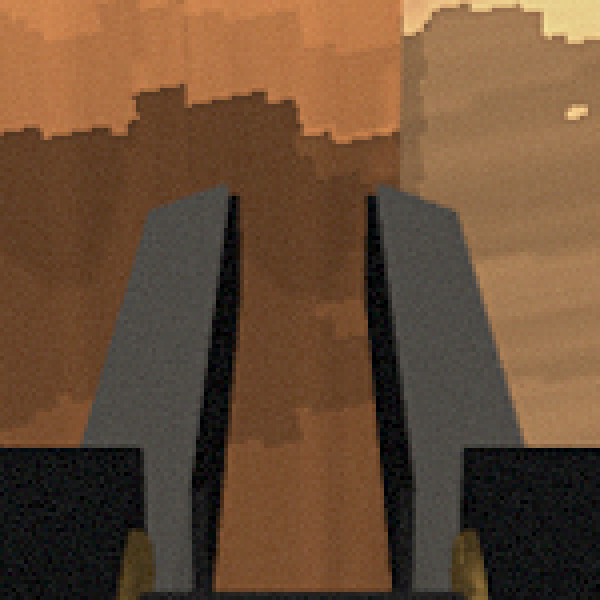

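```bash
python3 -m inch '0 0 -0.3 0 0.81;-0.2 0 -0.6 0 0.7;-0.2 0 -1 0 0.6;-0.2 0 -1 0 0.55;-0.2 0 -1 0 0.55'; python3 look.py b5;  python3 - <<'E'
from h import *
print(robot.grip_point_offset)
o=robot.get_obs();T=T_tool(o);p,d=robot.snapshot('wrist')
W=cloud(d,'wrist',T);L=(W-T[:3,3])@T[:3,:3]*1000
for u,v in ((100,300),(100,320),(100,340),(100,370),(250,335),(250,345),(250,355),(20,340),(490,340),(150,380),(60,330)):
  print(u,v,np.round(L[v,u]))
E
```

```text
time: 9.83
tool_pos: [0.5429, -0.0956, 0.0534]
ee_rot: [3.142, -0.003, -1.764]
wrist_force: [0.3, -0.1, 0.5]
width: 0.0407
9.8333 [ 0.5429 -0.0956  0.0534] [ 0.2773 -0.1137  0.544 ] 0.04072706296985584
tool stand y mm -111.4326089215239
x 0.035 [(-152, 208), (-144, 208), (-136, 208), (-128, 83), (-120, 83), (-112, 83), (-104, 83), (-96, 82), (-88, 207), (-80, 208), (-72, 207), (-64, 76), (-56, 81), (-48, 83), (-40, 84), (-32, 83), (-24, 83), (-16, 62), (-8, 61), (0, 65), (8, 69), (16, 69), (24, 69), (32, 69), (40, 69), (48, 69)]
x 0.062 [(-128, 83), (-120, 83), (-112, 83), (-104, 83), (-96, 84), (-88, 83), (-80, 83), (-72, 83), (-64, 84), (-56, 83), (-48, 83), (-40, 83), (-32, 83), (-24, 83), (-16, 62), (-8, 61), (0, 65), (8, 69), (16, 69), (24, 69), (32, 69), (40, 69), (48, 54)]
0.0188
100 300 [ -38.  -34. -145.]
100 320 [ -34.  -34. -153.]
100 340 [ -31.  -35. -160.]
100 370 [ -32.  -28. -161.]
250 335 [  -1.  -29. -152.]
250 345 [  -1.  -27. -153.]
250 355 [  -1.  -26. -154.]
20 340 [ -53.  -29. -154.]
490 340 [  55.  -28. -153.]
150 380 [ -22.  -24. -159.]
60 330 [ -41.  -34. -157.]
```

View pics/b5.png

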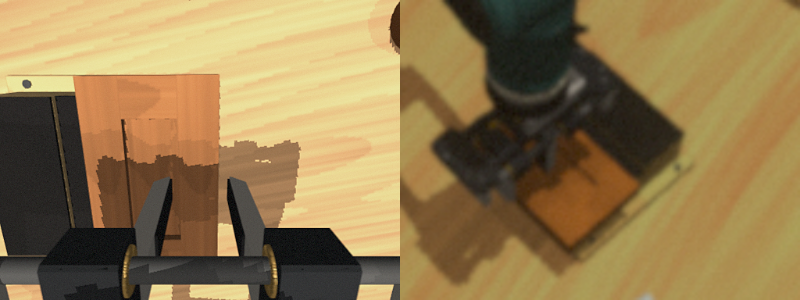

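```bash
python3 -m inch '0 0 0.4 0 0.55;0 0 0.8 0 0.55;0 0 1.1 0 0.55;0 0 1.3 0 0.55;0 0 1.4 0 0.55;0 0 1.4 0 0.55'; python3 -m inch '0 0 0 0 0.6;0 0 0 0 0.65;0 0 0 0 0.665;0 0 0 0 0.67;0 0 0 0 0.67'
```

```text
time: 10.48
tool_pos: [0.5421, -0.0956, 0.0384]
ee_rot: [3.14, -0.003, -1.764]
wrist_force: [-1.1, -0.2, 0.3]
width: 0.0421
time: 10.9
tool_pos: [0.5424, -0.0953, 0.0386]
ee_rot: [3.14, -0.002, -1.764]
wrist_force: [0.2, 1.3, -0.2]
width: 0.0312
```

```bash
python3 -m inch '0 0 0 0 0.675;0 0 -0.1 0 0.675;0 0 -0.2 0 0.675;0 0 -0.3 0 0.675;0 0 -0.4 0 0.675;0 0 -0.5 0 0.675;0 0 -0.6 0 0.675;0 0 -0.6 0 0.675'; python3 look.py c1
```

```text
time: 11.57
tool_pos: [0.5427, -0.0958, 0.0451]
ee_rot: [3.141, -0.003, -1.764]
wrist_force: [1.4, 0.5, -0.1]
width: 0.0303
11.5667 [ 0.5427 -0.0958  0.0451] [ 1.4229  0.5134 -0.1464] 0.03033176534963637
tool stand y mm -111.71381627472186
x 0.035 [(-152, 200), (-144, 200), (-136, 200), (-128, 199), (-120, 84), (-112, 83), (-104, 83), (-96, 197), (-88, 199), (-80, 199), (-72, 196), (-64, 77), (-56, 80), (-48, 84), (-40, 84), (-32, 84), (-24, 83), (-16, 61), (-8, 61), (0, 65), (8, 70), (16, 69), (24, 70), (32, 69), (40, 69)]
x 0.062 [(-128, 83), (-120, 84), (-112, 84), (-104, 83), (-96, 83), (-88, 83), (-80, 84), (-72, 84), (-64, 84), (-56, 83), (-48, 84), (-40, 84), (-32, 83), (-24, 84), (-16, 61), (-8, 61), (0, 64), (8, 69), (16, 69), (24, 69), (32, 69), (40, 56)]
```

View pics/c1.png

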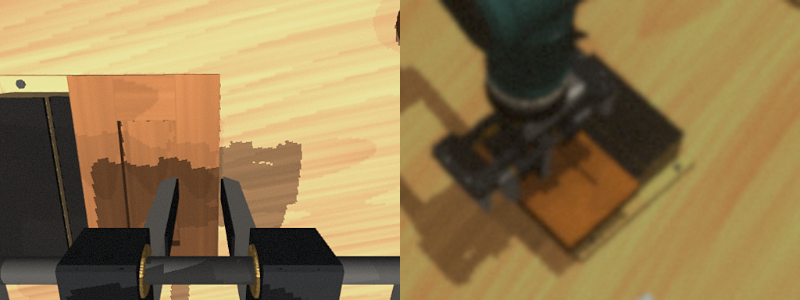

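```bash
python3 -m inch '0 0 0 0 0.655;0 0 0.3 0 0.655;0 0 0.6 0 0.655;0 0 0.7 0 0.655;0 0 0.7 0 0.68;0 0 0.7 0 0.69;0 0 0.7 0 0.69;0 0 0.7 0 0.69'; python3 -m inch '0 0 -0.1 0 0.69;0 0 -0.2 0 0.69;0 0 -0.3 0 0.69;0 0 -0.4 0 0.69;0 0 -0.5 0 0.69;0 0 -0.6 0 0.69;0 0 -0.6 0 0.69';python3 look.py c2
```

```text
time: 12.33
tool_pos: [0.5423, -0.0954, 0.0376]
ee_rot: [3.14, -0.002, -1.764]
wrist_force: [0.1, 2.1, -0.8]
width: 0.0299
time: 12.92
tool_pos: [0.5425, -0.0955, 0.0439]
ee_rot: [3.141, -0.002, -1.764]
wrist_force: [-0.2, 0.6, -2.4]
width: 0.0292
12.9167 [ 0.5425 -0.0955  0.0439] [-0.172   0.5991 -2.3838] 0.029206792001463443
tool stand y mm -111.43398664677994
x 0.035 [(-152, 198), (-144, 199), (-136, 199), (-128, 197), (-120, 90), (-112, 90), (-104, 90), (-96, 196), (-88, 198), (-80, 198), (-72, 194), (-64, 83), (-56, 89), (-48, 90), (-40, 90), (-32, 90), (-24, 90), (-16, 62), (-8, 61), (0, 65), (8, 70), (16, 70), (24, 70), (32, 70), (40, 69)]
x 0.062 [(-128, 90), (-120, 90), (-112, 90), (-104, 90), (-96, 90), (-88, 90), (-80, 90), (-72, 90), (-64, 90), (-56, 90), (-48, 90), (-40, 90), (-32, 90), (-24, 89), (-16, 62), (-8, 61), (0, 64), (8, 69), (16, 69), (24, 69), (32, 69), (40, 55)]
```

```bash
python3 -m inch '0 0 0 0 0.686;0 0 0 0 0.683;0 0 0 0 0.681;0 0 0 0 0.68;0 0 0 0 0.68';python3 look.py c3 | tail -1;  python3 -m inch '0 0 0 0 0.679;0 0 0 0 0.678;0 0 0 0 0.678';python3 look.py c4 | tail -1
```

```text
time: 13.43
tool_pos: [0.5424, -0.0954, 0.0438]
ee_rot: [3.14, -0.002, -1.764]
wrist_force: [0.4, -0.1, -1.8]
width: 0.0298
x 0.062 [(-128, 90), (-120, 89), (-112, 89), (-104, 88), (-96, 88), (-88, 87), (-80, 87), (-72, 86), (-64, 86), (-56, 85), (-48, 85), (-40, 84), (-32, 84), (-24, 83), (-16, 61), (-8, 61), (0, 64), (8, 69), (16, 69), (24, 69), (32, 69), (40, 52)]
time: 13.78
tool_pos: [0.5426, -0.096, 0.0441]
ee_rot: [3.141, -0.003, -1.764]
wrist_force: [-0.3, -1.9, -0.1]
width: 0.0301
x 0.062 [(-128, 86), (-120, 86), (-112, 86), (-104, 86), (-96, 85), (-88, 85), (-80, 85), (-72, 85), (-64, 84), (-56, 84), (-48, 84), (-40, 84), (-32, 84), (-24, 83), (-16, 62), (-8, 61), (0, 64), (8, 69), (16, 69), (24, 69), (32, 69), (40, 54)]
```

```bash
python3 -m inch '0 0 0.2 0 0.665;0 0 0.5 0 0.665;0 0 0.65 0 0.665;0 0 0.65 0 0.68;0 0 0.65 0 0.69;0 0 0.65 0 0.69;0 0 0.65 0 0.69'; python3 -m inch '0 0 -0.1 0 0.69;0 0 -0.2 0 0.69;0 0 -0.3 0 0.69;0 0 -0.4 0 0.69;0 0 -0.5 0 0.69;0 0 -0.6 0 0.69;0 0 -0.7 0 0.687;0 0 -0.8 0 0.685;0 0 -0.8 0 0.683;0 0 -0.8 0 0.682;0 0 -0.8 0 0.682';python3 look.py c5|tail -1
```

```text
time: 14.47
tool_pos: [0.5427, -0.0962, 0.0376]
ee_rot: [3.141, -0.003, -1.764]
wrist_force: [-0.5, -2.2, 0.1]
width: 0.0298
time: 15.38
tool_pos: [0.5427, -0.0961, 0.0456]
ee_rot: [3.141, -0.003, -1.764]
wrist_force: [0.9, 0.5, -2.5]
width: 0.0298
x 0.062 [(-128, 91), (-120, 91), (-112, 90), (-104, 90), (-96, 89), (-88, 89), (-80, 88), (-72, 88), (-64, 87), (-56, 86), (-48, 86), (-40, 86), (-32, 85), (-24, 85), (-16, 62), (-8, 61), (0, 65), (8, 69), (16, 69), (24, 69), (32, 69), (40, 55)]
```

```bash
python3 -m inch '-0.05 0 0 0 0.681;-0.1 0 0 0 0.680;-0.15 0 -0.05 0 0.680;-0.2 0 -0.1 0 0.679;-0.2 0 -0.15 0 0.679;-0.25 0 -0.2 0 0.679;-0.25 0 -0.2 0 0.679';python3 look.py c6|tail -1
```

```text
time: 16.07
tool_pos: [0.5433, -0.0938, 0.0478]
ee_rot: [3.142, -0.004, -1.764]
wrist_force: [-0.6, -1.5, -1.7]
width: 0.0305
x 0.062 [(-128, 93), (-120, 93), (-112, 92), (-104, 91), (-96, 91), (-88, 90), (-80, 89), (-72, 88), (-64, 87), (-56, 86), (-48, 86), (-40, 85), (-32, 84), (-24, 83), (-16, 62), (-8, 61), (0, 64), (8, 69), (16, 69), (24, 69), (32, 69), (40, 58), (48, 55)]
```

```bash
python3 -m inch '0.1 0 0.2 0 0.68;0.1 0 0.4 0 0.68;0.2 0 0.6 0 0.68;0.2 0 0.8 0 0.68;0.2 0 0.95 0 0.68;0.2 0 0.95 0 0.66;0.2 0 0.95 0 0.6;0.2 0 0.95 0 0.55;0.2 0 -1 0 0.5;0.2 0 -4 0 0.2;0.2 0 -6 0 0;0.2 0 -6 0 0';python3 look.py d1; python3 -c "
from bench import robot;print(robot.get_obs()['joint_positions'])"
```

```text
time: 17.17
tool_pos: [0.5464, -0.0963, 0.1136]
ee_rot: [-3.131, -0.004, -1.764]
wrist_force: [0.8, -0.7, 1.5]
width: 0.0636
17.1667 [ 0.5464 -0.0963  0.1136] [ 0.8021 -0.7226  1.5486] 0.06356933801221472
tool stand y mm -111.41991295858544
x 0.035 [(-128, 83), (-120, 84), (-112, 84), (-104, 83), (-96, 77), (-88, 77), (-80, 76), (-72, 76), (-64, 76), (-56, 83), (-48, 84), (-40, 84), (-32, 83), (-24, 84), (-16, 62), (-8, 62), (0, 65), (8, 70), (16, 70), (24, 70), (32, 70), (40, 70), (48, 69), (56, 70), (64, 69)]
x 0.062 [(-128, 83), (-120, 83), (-112, 84), (-104, 83), (-96, 83), (-88, 84), (-80, 83), (-72, 84), (-64, 84), (-56, 83), (-48, 83), (-40, 84), (-32, 83), (-24, 83), (-16, 61), (-8, 61), (0, 64), (8, 69), (16, 70), (24, 69), (32, 70), (40, 69), (48, 69), (56, 69), (64, 69)]
[-0.27442177  0.10864032  1.46475149 -0.00337441  1.56577692  1.48997373]
```

View pics/d1.png

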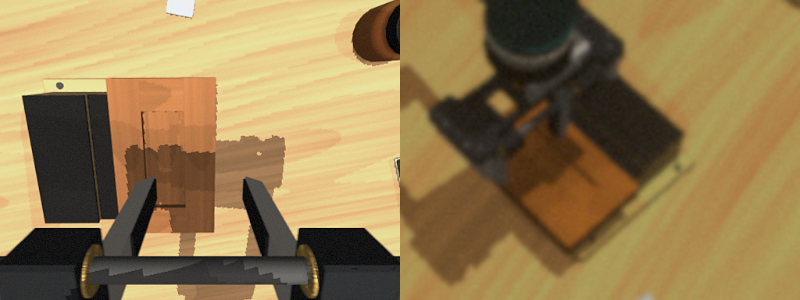

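```bash
python3 -m inch '1.5 2 0 -0.12 0;3.3 5.6 0 -1.57 0;3.3 5.6 0 -1.57 0;3.3 5.6 0 -1.57 0;3.3 5.6 0 -1.57 0;3.3 5.6 0 -1.57 0;3.3 5.6 0 -1.57 0;3.3 5.6 0 -1.57 0;3.3 5.6 0 -1.57 0;3.3 5.6 0 -1.57 0;3.3 5.6 0 -1.57 0;3.3 5.6 0 -1.57 0;3.3 5.6 2 -1.57 0;3.3 5.6 5 -1.57 0;3.3 5.6 5 -1.57 0'
cat > st.py <<'E'
from h import *
np.set_printoptions(precision=1,suppress=True)
O=np.array([0.54763104,-0.0615533]);yaw=-1.7625;ax=np.array([np.cos(yaw),np.sin(yaw)]);ex=np.array([-np.sin(yaw),np.cos(yaw)])
def S(w): w=np.asarray(w);return np.stack([(w[...,:2]-O)@ex*1000-2,-((w[...,:2]-O)@ax)*1000-77.1,w[...,2]*1000],-1)
def state():
    o=robot.get_obs();s=S(o['tool_pos']);s[2]+=37.7
    f=o['wrist_force'];print('t',round(o['time'],2),'tip stand',s,'spin',round(o['ee_rot'][2]+1.7625,3),'F stand x,y,z',np.array([f[:2]@ex,-(f[:2]@ax),f[2]]),'w',round(o['width']*1000,1))
    return o
if __name__=='__main__': state()
E
python3 st.py
python3 - <<'E'
from h import *
p,d=robot.snapshot('wrist');cv2.imwrite('pics/d2.png',p)
E
```

```text
time: 18.52
tool_pos: [0.4767, -0.1153, 0.0508]
ee_rot: [3.14, 0.012, -0.194]
wrist_force: [-1.7, 0.9, -1.6]
width: 0.0942
t 18.52 tip stand [ -61.3 -143.4   88.5] spin 1.568 F stand x,y,z [-1.8  0.5 -1.6] w 94.2
```

View pics/d2.png

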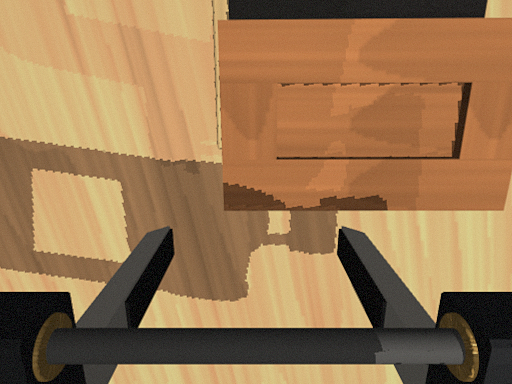

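```bash
python3 -m inch '0 0 1.5 0 0;0 0 3 0 0;0 0 4 0 0;0 -0.2 4 0 0;0 -0.4 4 0 0;0 -0.5 4 0 0;0 -0.6 4 0 0;0 -0.6 4 0 0'; python3 st.py
```

```text
time: 19.23
tool_pos: [0.4799, -0.11, 0.0146]
ee_rot: [3.14, 0.007, -0.194]
wrist_force: [0.3, 0.2, -0.3]
width: 0.0941
t 19.23 tip stand [ -59.3 -137.5   52.3] spin 1.568 F stand x,y,z [ 0.3  0.2 -0.3] w 94.1
```

Now approach contact and drive up-and-in gently.

```bash
python3 -m inch '0 -0.1 0.2 0 0;0 -0.2 0.4 0 0;0 -0.3 0.4 0 0;0 -0.3 0.4 0 0'; python3 st.py; python3 -m inch '0 -0.1 -0.2 0 0;0 -0.15 -0.4 0 0;0 -0.2 -0.6 0 0;0 -0.25 -0.8 0 0;0 -0.3 -1 0 0'; python3 st.py
cat > lk2.py <<'E'
import sys
from st import *
o=state();T=T_tool(o);n=sys.argv[1]
p,d=robot.snapshot('wrist');W=S(cloud(d,'wrist',T));np.save(f'pics/{n}.npy',W)
p2,_=robot.snapshot('scene')
cv2.imwrite(f'pics/{n}.png',cv2.resize(np.hstack([p,cv2.resize(p2[130:280,190:390],(512,384))]),(800,300)))
for xs in (40,60):
  s=(abs(W[...,0]-xs)<4)&(W[...,2]>55)&(W[...,2]<200)&(W[...,1]>-170)&(W[...,1]<110)
  b=np.round(W[...,1][s]/8).astype(int)
  print('x',xs,[(int(k*8),int(round(np.median(W[...,2][s][b==k])))) for k in np.unique(b)])
E
python3 lk2.py e1
```

```text
time: 19.57
tool_pos: [0.481, -0.1094, 0.0118]
ee_rot: [3.135, 0.004, -0.195]
wrist_force: [-0.9, -4.6, 3.4]
width: 0.094
t 19.57 tip stand [ -58.3 -136.7   49.5] spin 1.567 F stand x,y,z [-0.  -4.7  3.4] w 94.0
time: 19.98
tool_pos: [0.4813, -0.1061, 0.0216]
ee_rot: [3.135, 0.005, -0.195]
wrist_force: [-1.7, -1.4, -1.5]
width: 0.0936
t 19.98 tip stand [ -58.6 -133.5   59.3] spin 1.567 F stand x,y,z [-1.4 -1.7 -1.5] w 93.6
t 19.98 tip stand [ -58.6 -133.5   59.3] spin 1.567 F stand x,y,z [-1.4 -1.7 -1.5] w 93.6
x 40 [(-128, 84), (-120, 84), (-112, 84), (-104, 84), (-96, 83), (-88, 76), (-80, 77), (-72, 77), (-64, 76), (-56, 77), (-48, 83), (-40, 84), (-32, 84), (-24, 83), (-16, 61), (-8, 61)]
x 60 [(-128, 83), (-120, 84), (-112, 84), (-104, 84), (-96, 84), (-88, 84), (-80, 83), (-72, 83), (-64, 83), (-56, 83), (-24, 61), (-16, 61), (-8, 61)]
```

View pics/e1.png

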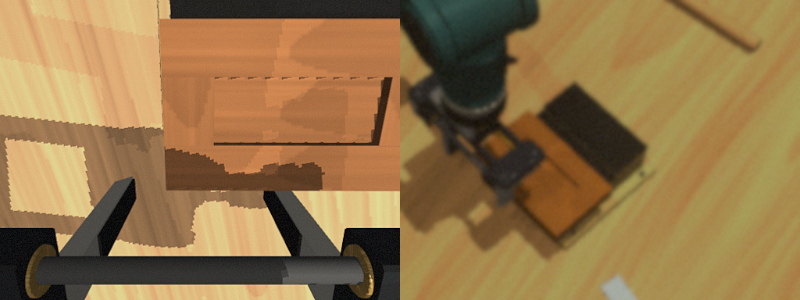

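```bash
python3 -m inch '0 0.3 0 0 0;0 0.3 0.6 0 0;0 0.3 1.2 0 0;0 0.1 1.2 0 0;0 0 1.2 0 0;0 -0.1 1.2 0 0;0 -0.2 1.2 0 0;0 -0.2 1.2 0 0'; python3 st.py; python3 -m inch '0 0 -0.2 0 0;0 -0.1 -0.4 0 0;0 -0.15 -0.6 0 0;0 -0.2 -0.8 0 0;0 -0.25 -1 0 0;0 -0.3 -1.2 0 0'; python3 lk2.py e2
```

```text
time: 20.75
tool_pos: [0.482, -0.1041, 0.01]
ee_rot: [3.135, 0.005, -0.195]
wrist_force: [-0.2, 0.1, -1.4]
width: 0.0943
t 20.75 tip stand [ -58.3 -131.4   47.7] spin 1.568 F stand x,y,z [-0.2  0.  -1.4] w 94.3
time: 21.25
tool_pos: [0.4827, -0.1012, 0.0224]
ee_rot: [3.135, 0.004, -0.195]
wrist_force: [-0.5, -1.5, -1.0]
width: 0.0943
t 21.25 tip stand [ -58.2 -128.4   60.1] spin 1.568 F stand x,y,z [-0.3 -1.5 -1. ] w 94.3
x 40 [(-120, 84), (-112, 84), (-104, 84), (-96, 84), (-88, 77), (-80, 77), (-72, 77), (-64, 77), (-56, 77), (-48, 83), (-40, 83), (-32, 84), (-24, 83), (-16, 62), (-8, 62)]
x 60 [(-120, 84), (-112, 84), (-104, 84), (-96, 84), (-88, 84), (-80, 84), (-72, 84), (-64, 84), (-56, 83), (-48, 83), (-16, 62), (-8, 61)]
```

```bash
python3 -m inch '0 0.3 0 0 0;0 0.3 0.6 0 0;0 0.3 1.2 0 0;0 0 1.4 0 0;0 -0.4 1.4 0 0;0 -0.8 1.4 0 0;0 -1.2 1.4 0 0;0 -1.5 1.4 0 0;0 -1.7 1.4 0 0;0 -1.7 1.4 0 0'; python3 lk2.py e3
```

```text
time: 22.18
tool_pos: [0.4865, -0.0837, 0.0087]
ee_rot: [3.136, 0.003, -0.194]
wrist_force: [0.2, 0.8, -0.6]
width: 0.0945
t 22.18 tip stand [ -57.8 -110.5   46.4] spin 1.569 F stand x,y,z [-0.   0.9 -0.6] w 94.5
x 40 [(-104, 83), (-96, 83), (-88, 83), (-80, 83), (-72, 82), (-64, 76), (-56, 76), (-48, 76), (-40, 76), (-32, 78), (-24, 83), (-16, 83), (-8, 83), (0, 70), (8, 69)]
x 60 [(-104, 83), (-96, 83), (-88, 83), (-80, 83), (-72, 83)]
```

View pics/e3.png

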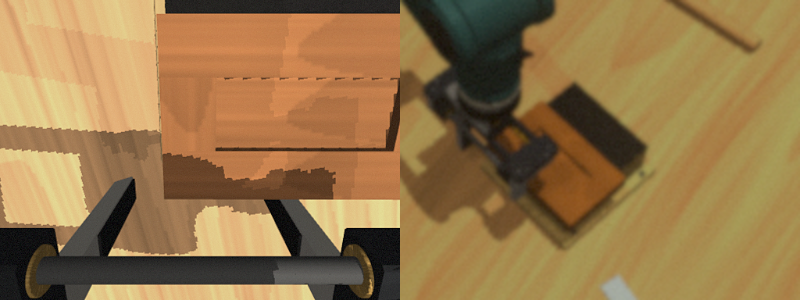

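```bash
python3 -m inch '0 -0.1 0 0 0;0 -0.2 0 0 0;0 -0.2 0 0 0'; python3 st.py;python3 -m inch '0 -0.1 0 0 0;0 -0.2 0 0 0;0 -0.2 0 0 0'; python3 st.py
```

```text
time: 22.53
tool_pos: [0.4872, -0.0824, 0.009]
ee_rot: [3.135, 0.002, -0.194]
wrist_force: [-0.9, -1.6, -0.0]
width: 0.0938
t 22.53 tip stand [ -57.4 -109.1   46.7] spin 1.568 F stand x,y,z [-0.6 -1.7 -0. ] w 93.8
time: 22.78
tool_pos: [0.4876, -0.0823, 0.0093]
ee_rot: [3.132, 0.001, -0.195]
wrist_force: [-0.1, -5.7, -0.5]
width: 0.0944
t 22.78 tip stand [ -56.9 -108.9   47. ] spin 1.567 F stand x,y,z [ 1.  -5.6 -0.5] w 94.4
```

```bash
python3 -m inch '0 -0.2 -0.1 0 0;0 -0.2 -0.25 0 0;0 -0.2 -0.4 0 0;0 -0.2 -0.6 0 0;0 -0.2 -0.8 0 0;0 -0.25 -1 0 0;0 -0.25 -1.1 0 0'; python3 lk2.py f1
```

```text
time: 23.37
tool_pos: [0.4876, -0.0822, 0.0204]
ee_rot: [3.128, 0.002, -0.197]
wrist_force: [-1.0, -7.0, -1.3]
width: 0.0936
t 23.37 tip stand [ -57.  -108.8   58.1] spin 1.566 F stand x,y,z [ 0.4 -7.1 -1.3] w 93.6
x 40 [(-96, 94), (-88, 94), (-80, 93), (-72, 92), (-64, 84), (-56, 83), (-48, 82), (-40, 81), (-32, 80), (-24, 86), (-16, 85), (-8, 84), (0, 84), (8, 69), (16, 69)]
x 60 [(-96, 94), (-88, 93), (-80, 93), (-72, 92), (-64, 91), (-56, 90), (-48, 89), (8, 69)]
```

View pics/f1.png

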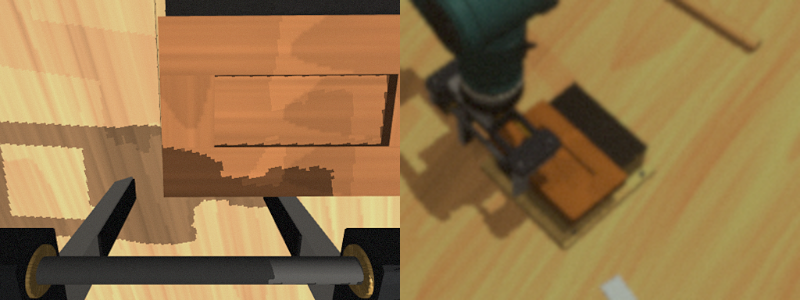

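```bash
python3 -m inch '0 -0.2 -0.2 0 0;0 -0.2 -0.4 0 0;0 -0.2 -0.6 0 0;0 -0.2 -0.8 0 0;0 -0.25 -1 0 0;0 -0.3 -1.2 0 0;0 -0.3 -1.4 0 0;0 -0.35 -1.6 0 0;0 -0.4 -1.8 0 0'; python3 lk2.py f2
```

```text
time: 24.22
tool_pos: [0.4881, -0.0799, 0.0385]
ee_rot: [3.124, 0.002, -0.198]
wrist_force: [-1.5, -5.7, -0.4]
width: 0.0938
t 24.22 tip stand [ -57.  -106.4   76.2] spin 1.564 F stand x,y,z [-0.4 -5.9 -0.4] w 93.8
x 40 [(-88, 111), (-80, 109), (-72, 106), (-64, 103), (-56, 94), (-48, 92), (-40, 89), (-32, 87), (-24, 90), (-16, 89), (-8, 87), (0, 84), (8, 70), (16, 69)]
x 60 [(-88, 111), (-80, 108), (-72, 106), (-64, 104), (-56, 101), (-48, 99), (-40, 96), (-32, 94), (-24, 91), (-16, 89), (-8, 87), (0, 84), (8, 70), (16, 69)]
```

```bash
python3 -m inch '0 -0.2 -0.2 0 0;0 -0.25 -0.4 0 0;0 -0.3 -0.6 0 0;0 -0.35 -0.8 0 0;0 -0.4 -1 0 0;0 -0.5 -1.2 0 0;0 -0.6 -1.4 0 0;0 -0.65 -1.6 0 0;0 -0.75 -1.8 0 0;0 -0.8 -2 0 0'; python3 lk2.py f3
```

```text
time: 25.15
tool_pos: [0.4895, -0.0729, 0.0592]
ee_rot: [3.122, 0.002, -0.199]
wrist_force: [-2.3, -4.2, 1.3]
width: 0.0938
t 25.15 tip stand [-56.9 -99.3  96.9] spin 1.563 F stand x,y,z [-1.5 -4.6  1.3] w 93.8
x 40 [(-88, 118), (-80, 130), (-72, 127), (-64, 122), (-56, 117), (-48, 105), (-40, 101), (-32, 96), (-24, 92), (-16, 95), (-8, 90), (0, 86), (8, 81), (16, 70), (24, 69), (32, 69)]
x 60 [(-88, 118), (-80, 130), (-72, 127), (-64, 122), (-56, 118), (-48, 113), (-40, 109), (-32, 104), (-24, 100), (-16, 95), (-8, 90), (0, 86), (8, 81), (16, 69), (24, 69), (32, 70)]
```

```bash
python3 -m inch '0 -0.2 -0.25 0 0;0 -0.3 -0.5 0 0;0 -0.4 -0.7 0 0;0 -0.5 -0.9 0 0;0 -0.6 -1.1 0 0;0 -0.7 -1.3 0 0;0 -0.8 -1.5 0 0;0 -0.95 -1.7 0 0;0 -1.1 -1.9 0 0;0 -1.25 -2.0 0 0'; python3 lk2.py f4
```

```text
time: 26.08
tool_pos: [0.4923, -0.0602, 0.0797]
ee_rot: [3.121, 0.001, -0.199]
wrist_force: [-2.1, -4.1, 2.4]
width: 0.0943
t 26.08 tip stand [-56.6 -86.3 117.4] spin 1.564 F stand x,y,z [-1.3 -4.4  2.4] w 94.3
x 40 [(-80, 133), (-72, 138), (-64, 147), (-56, 143), (-48, 135), (-40, 119), (-32, 110), (-24, 103), (-16, 97), (-8, 97), (0, 89), (8, 82), (16, 70), (24, 70), (32, 69), (40, 69), (48, 69)]
x 60 [(-80, 133), (-72, 138), (-64, 147), (-56, 143), (-48, 135), (-40, 127), (-32, 120), (-24, 112), (-16, 105), (-8, 97), (0, 89), (8, 82), (16, 70), (24, 69), (32, 69), (40, 70), (48, 69)]
```

View pics/f4.png

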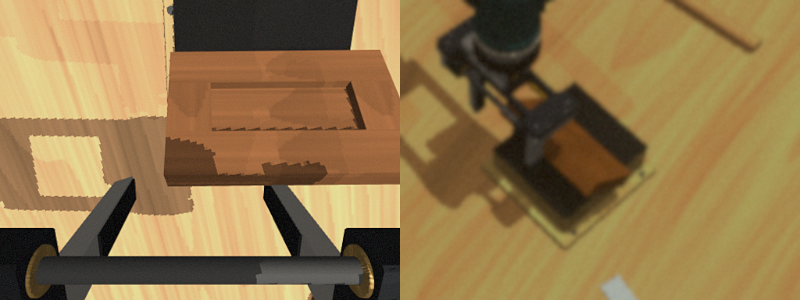

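```bash
python3 -m inch '0 -0.2 -0.3 0 0;0 -0.3 -0.5 0 0;0 -0.45 -0.7 0 0;0 -0.6 -0.9 0 0;0 -0.75 -1.1 0 0;0 -0.9 -1.25 0 0;0 -1.05 -1.4 0 0;0 -1.2 -1.5 0 0;0 -1.35 -1.6 0 0'; python3 lk2.py f5
```

```text
time: 26.93
tool_pos: [0.4952, -0.0465, 0.0956]
ee_rot: [3.121, 0.001, -0.199]
wrist_force: [-1.0, -1.4, 0.1]
width: 0.0941
t 26.93 tip stand [-56.3 -72.3 133.3] spin 1.564 F stand x,y,z [-0.7 -1.5  0.1] w 94.1
x 40 [(-64, 148), (-56, 152), (-48, 158), (-40, 153), (-32, 140), (-24, 118), (-16, 106), (-8, 100), (0, 95), (8, 83), (16, 69), (24, 69), (32, 70), (40, 69), (48, 69), (56, 70), (64, 68)]
x 60 [(-64, 148), (-56, 152), (-48, 158), (-40, 152), (-32, 141), (-24, 130), (-16, 118), (-8, 107), (0, 95), (8, 83), (16, 70), (24, 69), (32, 70), (40, 70), (48, 69), (56, 70), (64, 69)]
```

```bash
python3 -m inch '0 -0.2 -0.1 0 0;0 -0.35 -0.2 0 0;0 -0.5 -0.3 0 0;0 -0.65 -0.4 0 0;0 -0.8 -0.4 0 0;0 -0.95 -0.5 0 0;0 -1.1 -0.5 0 0;0 -1.25 -0.5 0 0;0 -1.4 -0.5 0 0;0 -1.55 -0.5 0 0;0 -1.7 -0.5 0 0'; python3 lk2.py f6
```

```text
time: 27.95
tool_pos: [0.4985, -0.0294, 0.1001]
ee_rot: [3.122, 0.001, -0.198]
wrist_force: [-0.2, -0.5, -0.1]
width: 0.0939
t 27.95 tip stand [-56.4 -54.9 137.8] spin 1.564 F stand x,y,z [-0.1 -0.6 -0.1] w 93.9
x 40 [(-48, 159), (-40, 161), (-32, 164), (-24, 163), (-16, 143), (-8, 109), (0, 101), (8, 88), (16, 70), (24, 69), (32, 69), (40, 69), (48, 69), (56, 69), (64, 70)]
x 60 [(-48, 159), (-40, 161), (-32, 164), (-24, 163), (-16, 146), (-8, 126), (0, 108), (8, 88), (16, 70), (24, 69), (32, 70), (40, 69), (48, 69), (56, 69), (64, 70)]
```

View pics/f6.png

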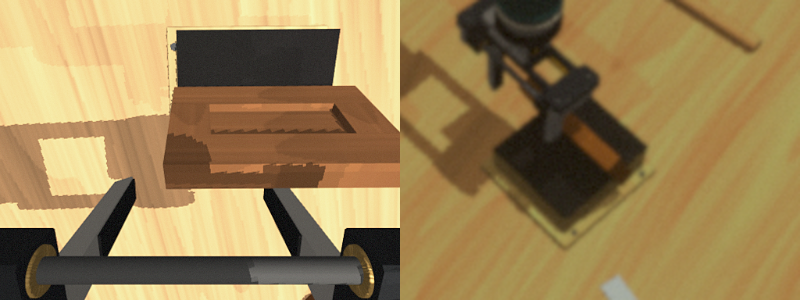

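```bash
python3 -m inch '-0.08 -0.28 0 0.06 0;-0.16 -0.57 0 0.12 0;-0.2 -0.86 0 0.18 0;-0.25 -1.15 0 0.24 0;-0.26 -1.44 0 0.3 0;-0.26 -1.72 0 0.36 0;-0.23 -2 0 0.42 0;-0.2 -2.28 0 0.48 0;-0.04 -2.56 0 0.54 0;0.13 -2.83 0 0.6 0;0.13 -2.83 0 0.6 0'; python3 lk2.py g1
```

```text
time: 28.97
tool_pos: [0.5051, -0.0012, 0.0991]
ee_rot: [3.124, -0.009, -0.798]
wrist_force: [-0.2, -0.0, -0.4]
width: 0.0938
t 28.97 tip stand [-55.2 -26.  136.8] spin 0.964 F stand x,y,z [-0.2 -0.1 -0.4] w 93.8
x 40 [(-48, 159), (-40, 161), (-32, 164), (-24, 161), (-16, 142), (-8, 108), (0, 101), (8, 87), (16, 70), (24, 69), (32, 69), (40, 70), (48, 70), (56, 69), (64, 69)]
x 60 [(-48, 159), (-40, 161), (-32, 164), (-24, 161), (-16, 144), (-8, 126), (0, 107), (8, 87), (16, 70), (24, 69), (32, 69), (40, 70), (48, 69), (56, 70), (64, 69)]
```

View pics/g1.png

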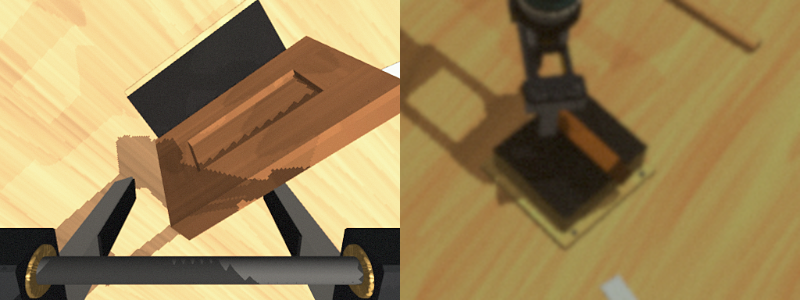

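```bash
python3 - <<'E'
import numpy as np
p0=.6;C0=np.array([-55.2,-26.]);A=C0+53.3*np.array([np.cos(p0),-np.sin(p0)])
ex=lambda p:10*np.cos(p)+6.25*np.sin(p)
tx=np.array([np.cos(p0),-np.sin(p0)]);ty=np.array([-np.sin(p0),-np.cos(p0)])
for d in np.arange(.08,.98,.08):
    p=p0+d;a=A+[0,ex(p0)-ex(p)];C=a-53.3*np.array([np.cos(p),-np.sin(p)]);D=(C-C0)/10
    print('%.2f %.2f 0 %.2f 0'%(D@tx,D@ty,d),end=';')
E
```

```text
0.01 -0.43 0 0.08 0;0.06 -0.87 0 0.16 0;0.13 -1.30 0 0.24 0;0.23 -1.74 0 0.32 0;0.36 -2.17 0 0.40 0;0.51 -2.59 0 0.48 0;0.70 -3.00 0 0.56 0;0.91 -3.40 0 0.64 0;1.14 -3.78 0 0.72 0;1.40 -4.15 0 0.80 0;1.67 -4.49 0 0.88 0;1.97 -4.81 0 0.96 0;
```

```bash
python3 -m inch '0.01 -0.43 0 0.08 0;0.06 -0.87 0 0.16 0;0.13 -1.3 0 0.24 0;0.23 -1.74 0 0.32 0;0.36 -2.17 0 0.40 0;0.5 -2.6 0 0.48 0;0.7 -3 0 0.56 0;0.9 -3.4 0 0.64 0;1.15 -3.8 0 0.72 0;1.4 -4.15 0 0.8 0;1.67 -4.5 0 0.88 0;1.97 -4.8 0 0.96 0;1.97 -4.8 0 0.96 0'; python3 lk2.py g2
```

```text
time: 30.15
tool_pos: [0.5532, 0.0178, 0.0982]
ee_rot: [3.139, -0.02, -1.756]
wrist_force: [-1.1, -0.3, -0.6]
width: 0.0942
t 30.15 tip stand [-11.6   1.8 135.9] spin 0.006 F stand x,y,z [-1.  -0.5 -0.6] w 94.2
x 40 [(-96, 61), (-88, 61), (-80, 61), (-48, 159), (-40, 161), (-32, 164), (-24, 165), (-16, 146), (-8, 110), (0, 101), (8, 88), (16, 70), (24, 69), (32, 70), (40, 69), (48, 69), (56, 70), (64, 69)]
x 60 [(-88, 61), (-80, 61), (-48, 159), (-40, 161), (-32, 164), (-24, 165), (-16, 148), (-8, 128), (0, 108), (8, 88), (16, 70), (24, 69), (32, 70), (40, 70), (48, 69), (56, 69), (64, 69)]
```

View pics/g2.png

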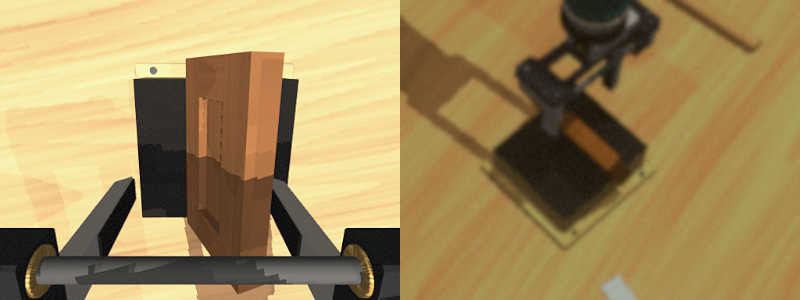

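```bash
python3 -m inch '0 0 0 0 0.04;0 0 0 0 0.08;0 0 0 0 0.12;0 0 0 0 0.16;0 0 0 0 0.2;0 0 0 0 0.24;0 0 0 0 0.28;0 0 0 0 0.32;0 0 0 0 0.36;0 0 0 0 0.4;0 0 0 0 0.43;0 0 0 0 0.46;0 0 0 0 0.49;0 0 0 0 0.51;0 0 0 0 0.53;0 0 0 0 0.53'; python3 lk2.py g3
```

```text
time: 31.58
tool_pos: [0.5529, 0.0179, 0.0982]
ee_rot: [3.139, -0.019, -1.753]
wrist_force: [-1.0, -0.2, 0.3]
width: 0.0444
t 31.58 tip stand [-11.9   1.9 135.9] spin 0.009 F stand x,y,z [-0.9 -0.4  0.3] w 44.4
x 40 [(-88, 61), (-80, 61), (-72, 61), (-64, 62), (-56, 61), (-48, 62), (-40, 61), (-16, 168), (-8, 169), (0, 170), (8, 101), (16, 70), (24, 70), (32, 69), (40, 69), (48, 69), (56, 70), (64, 69)]
x 60 [(-88, 61), (-80, 62), (-72, 61), (-64, 61), (-56, 61), (-48, 61), (-40, 62), (-16, 168), (-8, 169), (0, 170), (8, 132), (16, 70), (24, 70), (32, 69), (40, 69), (48, 70), (56, 69), (64, 70)]
```

View pics/g3.png

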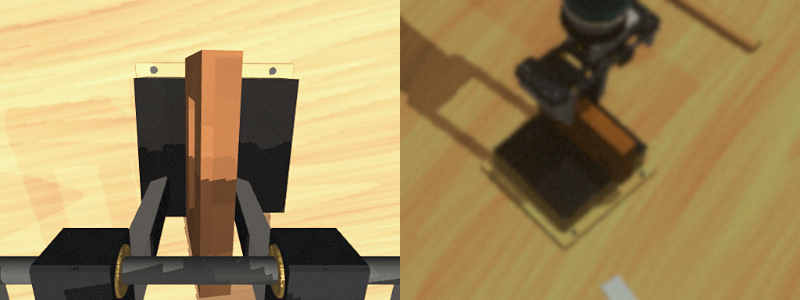

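```bash
python3 -m inch '0 0 0 0 0.56;0 0 0 0 0.59;0 0 0 0 0.62;0 0 0 0 0.65;0 0 0 0 0.68;0 0 0 0 0.71;0 0 0 0 0.74;0 0 0 0 0.77;0 0 0 0 0.8;0 0 0 0 0.8;0 0 0 0 0.8'; python3 lk2.py g4
```

```text
time: 32.6
tool_pos: [0.5531, 0.0184, 0.0983]
ee_rot: [3.139, -0.018, -1.753]
wrist_force: [-0.1, 2.0, -0.0]
width: 0.0224
t 32.6 tip stand [-11.9   2.4 136. ] spin 0.009 F stand x,y,z [-0.5  2.  -0. ] w 22.4
x 40 [(-96, 60), (-88, 61), (-80, 61), (-72, 62), (-64, 61), (-56, 61), (-48, 61), (-40, 61), (-32, 61), (-24, 61), (-16, 61), (-8, 169), (0, 170), (8, 169), (16, 169), (24, 69), (32, 69), (40, 70), (48, 70), (56, 70), (64, 69)]
x 60 [(-88, 61), (-80, 61), (-72, 62), (-64, 61), (-56, 62), (-48, 61), (-40, 61), (-32, 61), (-24, 61), (-16, 62), (-8, 169), (0, 170), (8, 169), (16, 169), (24, 69), (32, 70), (40, 69), (48, 69), (56, 70), (64, 69)]
```

View pics/g4.png

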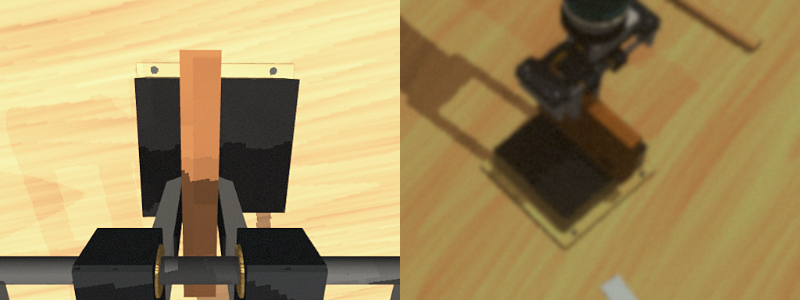

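```bash
python3 -m inch '0 0 -0.3 0 0.85;0 0 -0.6 0 0.85;0 0 -1 0 0.85;0.5 0 -1 0 0.85;1 0 -1 0 0.85;1.5 0 -1 0 0.85;2 0 -1 0 0.85;2.5 0 -1 0 0.85;3 0 -1 0 0.85;3.35 0 -1 0 0.85;3.35 0 -0.7 0 0.85;3.35 0 -0.3 0 0.85;3.35 0 0.1 0 0.85;3.35 0 0.4 0 0.85;3.35 0 0.6 0 0.85;3.35 0 0.7 0 0.85;3.35 0 0.7 0 0.85'; python3 lk2.py h1;
```

```text
time: 34.12
tool_pos: [0.5467, -0.0145, 0.0914]
ee_rot: [3.138, -0.019, -1.753]
wrist_force: [0.3, 0.5, -3.0]
width: 0.0216
t 34.12 tip stand [-11.9 -31.1 129.1] spin 0.01 F stand x,y,z [ 0.2  0.5 -3. ] w 21.6
x 40 [(-88, 61), (-80, 61), (-72, 61), (-64, 62), (-56, 61), (-48, 61), (-40, 163), (-32, 162), (-24, 162), (-16, 161), (-8, 61), (0, 63), (8, 70), (16, 69), (24, 69), (32, 69), (40, 69), (48, 70), (56, 70), (64, 70)]
x 60 [(-88, 61), (-80, 61), (-72, 61), (-64, 61), (-56, 61), (-48, 62), (-40, 162), (-32, 162), (-24, 162), (-16, 162), (-8, 62), (0, 63), (8, 70), (16, 69), (24, 70), (32, 69), (40, 69), (48, 69), (56, 69), (64, 69)]
```

View pics/h1.png

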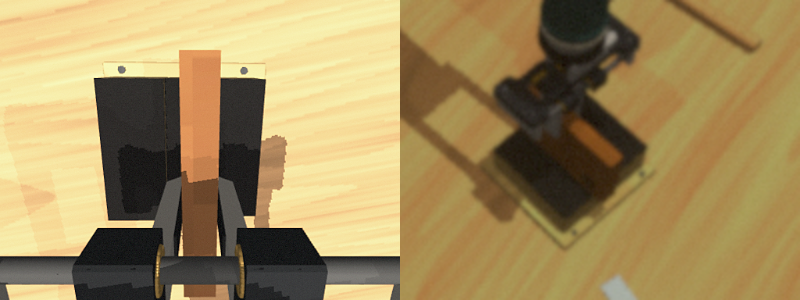

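```bash
python3 -m inch '0 0 0.08 0 0.85;0 0 0.15 0 0.85;0 0 0.2 0 0.85;0 0 0.2 0 0.85'; python3 st.py;  python3 -m inch '0 0 0 0 0.76;0 0 0 0 0.74;0 0 0 0 0.72;0 0 0 0 0.7;0 0 0 0 0.68;0 0 0 0 0.67;0 0 0 0 0.665;0 0 0 0 0.665'; python3 lk2.py h2
```

```text
time: 34.55
tool_pos: [0.5472, -0.0146, 0.0904]
ee_rot: [3.14, -0.018, -1.753]
wrist_force: [-0.3, 1.3, -0.8]
width: 0.022
t 34.55 tip stand [-11.4 -31.1 128.1] spin 0.01 F stand x,y,z [-0.6  1.2 -0.8] w 22.0
time: 35.22
tool_pos: [0.5472, -0.0146, 0.0905]
ee_rot: [3.14, -0.018, -1.753]
wrist_force: [-1.0, -0.0, -0.0]
width: 0.0313
t 35.22 tip stand [-11.4 -31.1 128.2] spin 0.01 F stand x,y,z [-1.  -0.2 -0. ] w 31.3
x 40 [(-88, 61), (-80, 61), (-72, 61), (-64, 61), (-56, 61), (-40, 161), (-32, 161), (-24, 161), (-16, 61), (-8, 62), (0, 63), (8, 69), (16, 69), (24, 69), (32, 69), (40, 70), (48, 70), (56, 70), (64, 69)]
x 60 [(-88, 61), (-80, 62), (-72, 61), (-64, 62), (-56, 61), (-40, 161), (-32, 161), (-24, 161), (-16, 61), (-8, 62), (0, 62), (8, 70), (16, 69), (24, 69), (32, 70), (40, 70), (48, 69), (56, 70), (64, 69)]
```

View pics/h2.png

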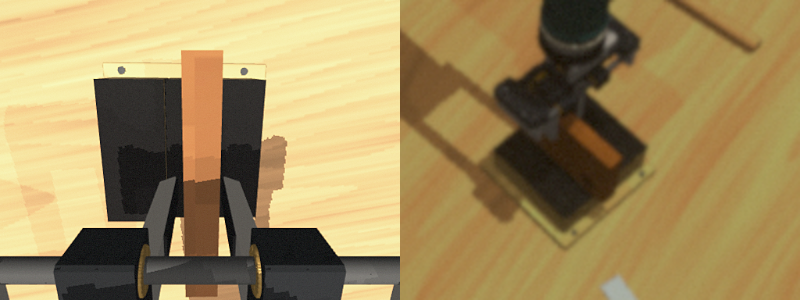

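```bash
python3 -m inch '-0.2 0 0 0 0.665;-0.4 0 0 0 0.665;-0.6 0 0 0 0.665;-0.8 0 0 0 0.665;-1 0 0 0 0.665;-1.2 0 0 0 0.665;-1.35 0 0 0 0.665;-1.5 0 0 0 0.665;-1.65 0 0 0 0.665;-1.8 0 0 0 0.665;-1.95 0 0 0 0.665;-2.1 0 0 0 0.665;-2.25 0 0 0 0.665;-2.4 0 0 0 0.665;-2.5 0 0 0 0.665'; python3 lk2.py h3
```

```text
time: 36.57
tool_pos: [0.5517, 0.0102, 0.0899]
ee_rot: [3.14, -0.018, -1.753]
wrist_force: [0.2, -0.5, -0.7]
width: 0.0316
t 36.57 tip stand [-11.6  -5.9 127.6] spin 0.01 F stand x,y,z [ 0.3 -0.4 -0.7] w 31.6
x 40 [(-88, 61), (-80, 62), (-72, 62), (-64, 61), (-56, 61), (-48, 62), (-40, 72), (-32, 97), (-24, 122), (-16, 146), (-8, 162), (0, 160), (8, 158), (16, 69), (24, 69), (32, 70), (40, 70), (48, 70), (56, 69), (64, 69)]
x 60 [(-96, 60), (-88, 61), (-80, 61), (-72, 61), (-64, 62), (-56, 61), (-48, 61), (-40, 70), (-32, 98), (-24, 121), (-16, 145), (-8, 162), (0, 160), (8, 158), (16, 70), (24, 69), (32, 69), (40, 70), (48, 69), (56, 70), (64, 70)]
```

View pics/h3.png

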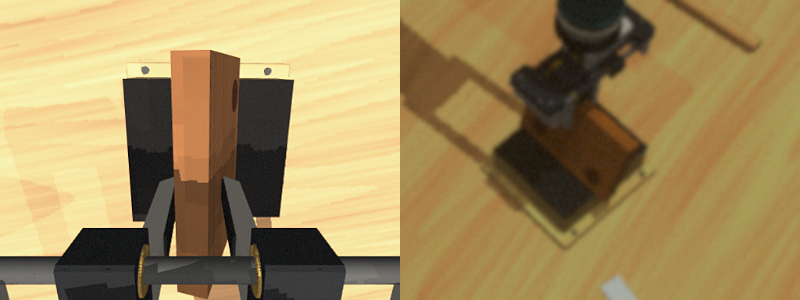

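```bash
python3 -m inch '0 0 0 0 0.63;0 0 0 0 0.6;0 0 0 0 0.565;0 0 0 0 0.53;0 0 0 0 0.5;0 0 0 0 0.465;0 0 0 0 0.43;0 0 0 0 0.4;0 0 0 0 0.365;0 0 0 0 0.33;0 0 0 0 0.3;0 0 0 0 0.265;0 0 0 0 0.23;0 0 0 0 0.2;0 0 0 0 0.165;0 0 0 0 0.13;0 0 0 0 0.1;0 0 0 0 0.065;0 0 0 0 0.03;0 0 0 0 0'; python3 lk2.py h4
```

```text
time: 38.33
tool_pos: [0.5517, 0.0102, 0.0899]
ee_rot: [3.14, -0.018, -1.753]
wrist_force: [0.4, 0.7, -0.2]
width: 0.0933
t 38.33 tip stand [-11.7  -5.9 127.6] spin 0.01 F stand x,y,z [ 0.3  0.7 -0.2] w 93.3
x 40 [(-88, 62), (-80, 61), (-72, 61), (-64, 61), (-56, 61), (-48, 61), (-40, 62), (-32, 82), (-24, 93), (-16, 103), (-8, 113), (0, 123), (8, 133), (16, 143), (24, 152), (32, 147), (40, 142), (56, 70), (64, 70)]
x 60 [(-96, 60), (-88, 61), (-80, 62), (-72, 62), (-64, 61), (-56, 61), (-48, 62), (-40, 61), (-32, 82), (-24, 93), (-16, 102), (-8, 113), (0, 123), (8, 133), (16, 143), (24, 151), (32, 148), (40, 142), (56, 70), (64, 69)]
```

View pics/h4.png

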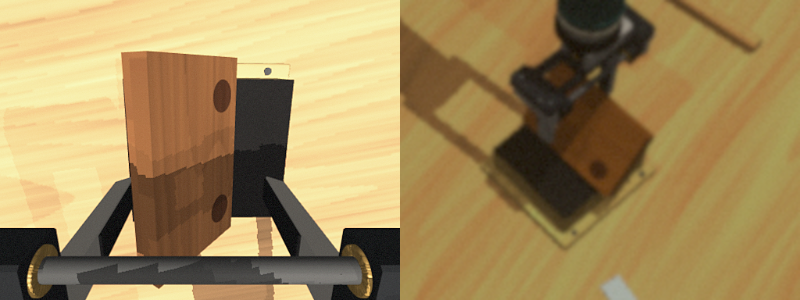

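```bash
python3 -m inch '-0.2 0 0.15 0 0;-0.45 0 0.4 0 0;-0.7 0 0.65 0 0;-0.9 0 0.9 0 0;-1.1 0 1.1 0 0;-1.3 0 1.3 0 0;-1.5 0 1.53 0 0;-1.65 0 1.75 0 0;-1.85 0 2 0 0;-2.03 0 2.22 0 0;-2.2 0 2.45 0 0;-2.35 0 2.7 0 0;-2.5 0 2.96 0 0'; python3 lk2.py h5
```

```text
time: 39.52
tool_pos: [0.5558, 0.0341, 0.0593]
ee_rot: [3.139, -0.019, -1.753]
wrist_force: [-0.6, 2.2, 0.0]
width: 0.0938
t 39.52 tip stand [-12.3  18.4  97. ] spin 0.01 F stand x,y,z [-1.   2.1  0. ] w 93.8
x 40 [(-88, 61), (-80, 61), (-72, 61), (-64, 61), (-56, 61), (-48, 61), (-40, 61), (-32, 82), (-24, 85), (-16, 90), (-8, 94), (0, 98), (8, 102), (16, 106), (24, 111), (32, 115), (40, 119), (48, 124), (56, 127), (64, 115)]
x 60 [(-96, 60), (-88, 61), (-80, 62), (-72, 61), (-64, 62), (-56, 61), (-48, 61), (-40, 61), (-32, 82), (-24, 85), (-16, 89), (-8, 94), (0, 98), (8, 102), (16, 106), (24, 110), (32, 115), (40, 119), (48, 124), (56, 127), (64, 116)]
```

View pics/h5.png

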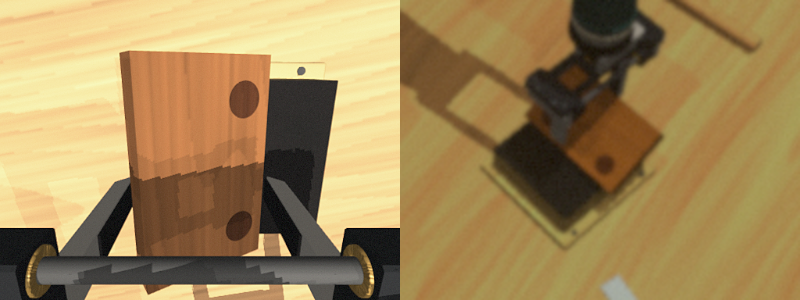

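```bash
python3 -m inch '-0.07 0 0.2 0 0;-0.13 0 0.4 0 0;-0.2 0 0.55 0 0;-0.26 0 0.7 0 0;-0.32 0 0.85 0 0;-0.37 0 1 0 0;-0.42 0 1.15 0 0;-0.46 0 1.25 0 0;-0.46 0 1.25 0 0'; python3 lk2.py h6
```

```text
time: 40.37
tool_pos: [0.5559, 0.0385, 0.0459]
ee_rot: [3.137, -0.019, -1.752]
wrist_force: [0.9, 1.8, -0.9]
width: 0.0937
t 40.37 tip stand [-12.9  22.7  83.6] spin 0.01 F stand x,y,z [ 0.5  2.  -0.9] w 93.7
x 40 [(-96, 60), (-88, 61), (-80, 61), (-72, 62), (-64, 61), (-56, 61), (-48, 61), (-40, 61), (-32, 82), (-24, 84), (-16, 87), (-8, 90), (0, 93), (8, 96), (16, 99), (24, 102), (32, 104), (40, 107), (48, 110), (56, 113), (64, 115), (72, 100)]
x 60 [(-88, 61), (-80, 61), (-72, 62), (-64, 61), (-56, 62), (-48, 62), (-40, 61), (-32, 82), (-24, 84), (-16, 87), (-8, 90), (0, 93), (8, 96), (16, 99), (24, 101), (32, 104), (40, 107), (48, 110), (56, 113), (64, 115), (72, 100)]
```

View pics/h6.png

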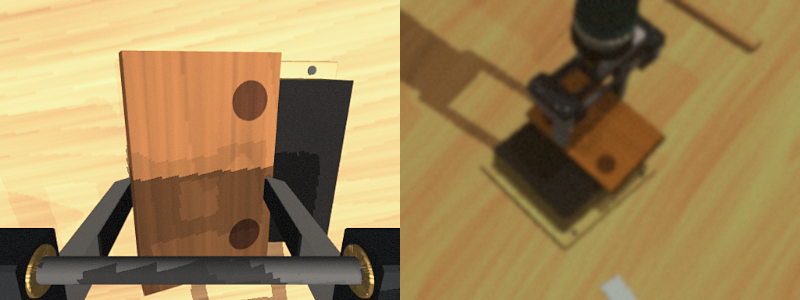

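```bash
python3 -m inch '-0.03 0 0.1 0 0;-0.08 0 0.2 0 0;-0.15 0 0.2 0 0;-0.25 0 0.2 0 0;-0.3 0 0.2 0 0'; python3 lk2.py h7
```

```text
time: 40.88
tool_pos: [0.5563, 0.0395, 0.0446]
ee_rot: [3.138, -0.023, -1.753]
wrist_force: [-3.2, -4.1, 3.6]
width: 0.0938
t 40.88 tip stand [-12.7  23.7  82.3] spin 0.01 F stand x,y,z [-2.3 -4.6  3.6] w 93.8
x 40 [(-96, 61), (-88, 61), (-80, 61), (-72, 61), (-64, 61), (-56, 61), (-48, 61), (-40, 61), (-32, 83), (-24, 85), (-16, 87), (-8, 90), (0, 92), (8, 95), (16, 97), (24, 100), (32, 103), (40, 105), (48, 107), (56, 110), (64, 112), (72, 98)]
x 60 [(-88, 61), (-80, 61), (-72, 61), (-64, 61), (-56, 61), (-48, 61), (-40, 61), (-32, 83), (-24, 85), (-16, 87), (-8, 90), (0, 93), (8, 95), (16, 97), (24, 100), (32, 102), (40, 105), (48, 107), (56, 110), (64, 112), (72, 101)]
```

```bash
python3 -m inch '0 0 0 0 0;0 0 -0.05 0 0;0 0 -0.1 0 0;0 0 -0.15 0 0;0 0 -0.2 0 0;0 0 -0.25 0 0;0 0 -0.3 0 0'; python3 lk2.py h8
```

```text
time: 41.57
tool_pos: [0.5564, 0.0402, 0.0474]
ee_rot: [3.138, -0.022, -1.753]
wrist_force: [-0.4, 0.1, -0.3]
width: 0.0939
t 41.57 tip stand [-12.7  24.4  85.1] spin 0.01 F stand x,y,z [-0.4  0.1 -0.3] w 93.9
x 40 [(-96, 60), (-88, 61), (-80, 61), (-72, 61), (-64, 61), (-56, 61), (-48, 61), (-40, 61), (-32, 84), (-24, 85), (-16, 88), (-8, 90), (0, 92), (8, 94), (16, 97), (24, 99), (32, 101), (40, 104), (48, 106), (56, 108), (64, 110), (72, 100)]
x 60 [(-88, 61), (-80, 61), (-72, 61), (-64, 62), (-56, 61), (-48, 61), (-40, 61), (-32, 84), (-24, 85), (-16, 88), (-8, 90), (0, 92), (8, 94), (16, 97), (24, 99), (32, 101), (40, 104), (48, 106), (56, 108), (64, 110), (72, 101)]
```

View pics/h8.png

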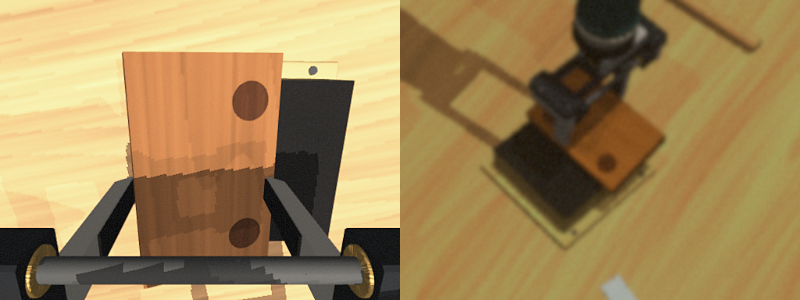

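```bash
python3 -m inch '0 0 -0.05 0 0;0 0 -0.1 0 0;0 0 -0.15 0 0;0 0 -0.2 0 0;0 0 -0.25 0 0;0 0 -0.3 0 0'; python3 lk2.py h9
```

```text
time: 42.17
tool_pos: [0.5565, 0.0401, 0.0506]
ee_rot: [3.138, -0.022, -1.753]
wrist_force: [-0.5, 1.2, -0.8]
width: 0.0941
t 42.17 tip stand [-12.7  24.4  88.3] spin 0.01 F stand x,y,z [-0.7  1.1 -0.8] w 94.1
x 40 [(-88, 61), (-80, 61), (-72, 61), (-64, 61), (-56, 62), (-48, 61), (-40, 62), (-32, 84), (-24, 85), (-16, 88), (-8, 90), (0, 92), (8, 95), (16, 97), (24, 99), (32, 101), (40, 104), (48, 106), (56, 108), (64, 110), (72, 99)]
x 60 [(-96, 61), (-88, 61), (-80, 62), (-72, 61), (-64, 61), (-56, 62), (-48, 61), (-40, 61), (-32, 84), (-24, 85), (-16, 88), (-8, 90), (0, 92), (8, 94), (16, 97), (24, 99), (32, 101), (40, 104), (48, 106), (56, 108), (64, 110), (72, 100)]
```

```bash
python3 -m inch '0 0 0.1 0 0;0 0 0.2 0 0;0 0 0.3 0 0;0 0 0.4 0 0;0 0 0.5 0 0;0 0 0.55 0 0;0 0 0.55 0 0'; python3 st.py; python3 -m inch '-0.05 0 0.1 0 0;-0.1 0 0.15 0 0;-0.2 0 0.15 0 0;-0.3 0 0.15 0 0;-0.3 0 0.15 0 0'; python3 lk2.py i1
```

```text
time: 42.85
tool_pos: [0.5565, 0.0395, 0.0456]
ee_rot: [3.138, -0.023, -1.753]
wrist_force: [-0.9, -0.2, 2.9]
width: 0.0938
t 42.85 tip stand [-12.6  23.7  83.3] spin 0.01 F stand x,y,z [-0.9 -0.4  2.9] w 93.8
time: 43.27
tool_pos: [0.5566, 0.0394, 0.0449]
ee_rot: [3.138, -0.029, -1.754]
wrist_force: [-3.5, -6.5, 6.3]
width: 0.0942
t 43.27 tip stand [-12.5  23.7  82.6] spin 0.009 F stand x,y,z [-2.2 -7.   6.3] w 94.2
x 40 [(-96, 60), (-88, 61), (-80, 61), (-72, 61), (-64, 61), (-56, 61), (-48, 61), (-40, 61), (-32, 84), (-24, 85), (-16, 88), (-8, 90), (0, 92), (8, 94), (16, 97), (24, 99), (32, 101), (40, 103), (48, 106), (56, 108), (64, 110), (72, 97)]
x 60 [(-88, 61), (-80, 61), (-72, 61), (-64, 61), (-56, 61), (-48, 61), (-40, 61), (-32, 84), (-24, 85), (-16, 88), (-8, 90), (0, 92), (8, 94), (16, 97), (24, 99), (32, 101), (40, 103), (48, 106), (56, 108), (64, 110), (72, 97)]
```

```bash
python3 -m inch '-0.25 0 0.05 0 0;-0.25 0 0 0 0;-0.25 0 -0.05 0 0;-0.25 0 -0.1 0 0;-0.25 0 -0.15 0 0'; python3 lk2.py i2
```

```text
time: 43.78
tool_pos: [0.5568, 0.0406, 0.0469]
ee_rot: [3.139, -0.031, -1.755]
wrist_force: [-2.7, -2.3, 5.2]
width: 0.0937
t 43.78 tip stand [-12.4  24.9  84.6] spin 0.008 F stand x,y,z [-2.2 -2.8  5.2] w 93.7
x 40 [(-88, 61), (-80, 62), (-72, 61), (-64, 62), (-56, 62), (-48, 61), (-40, 61), (-32, 86), (-24, 87), (-16, 89), (-8, 90), (0, 92), (8, 93), (16, 95), (24, 96), (32, 98), (40, 99), (48, 101), (56, 102), (64, 104), (72, 105)]
x 60 [(-96, 60), (-88, 61), (-80, 62), (-72, 62), (-64, 61), (-56, 61), (-48, 61), (-40, 61), (-32, 86), (-24, 87), (-16, 89), (-8, 90), (0, 92), (8, 93), (16, 95), (24, 96), (32, 98), (40, 99), (48, 101), (56, 102), (64, 104), (72, 105)]
```

```bash
python3 -m inch '-0.15 0 0 0 0;-0.15 0 -0.05 0 0;-0.15 0 -0.1 0 0;-0.15 0 -0.15 0 0;-0.15 0 -0.2 0 0'; python3 lk2.py i3
```

```text
time: 44.3
tool_pos: [0.5572, 0.0423, 0.049]
ee_rot: [3.139, -0.031, -1.755]
wrist_force: [-2.8, -1.0, 4.2]
width: 0.0937
t 44.3 tip stand [-12.4  26.7  86.7] spin 0.008 F stand x,y,z [-2.5 -1.5  4.2] w 93.7
x 40 [(-88, 61), (-80, 61), (-72, 61), (-64, 61), (-56, 61), (-48, 61), (-40, 61), (-24, 89), (-16, 90), (-8, 91), (0, 92), (8, 92), (16, 93), (24, 94), (32, 94), (40, 95), (48, 96), (56, 97), (64, 97), (72, 98)]
x 60 [(-96, 61), (-88, 61), (-80, 61), (-72, 62), (-64, 62), (-56, 62), (-48, 61), (-40, 61), (-32, 62), (-24, 89), (-16, 90), (-8, 91), (0, 92), (8, 92), (16, 93), (24, 94), (32, 94), (40, 95), (48, 96), (56, 97), (64, 98), (72, 98)]
```

View pics/i3.png

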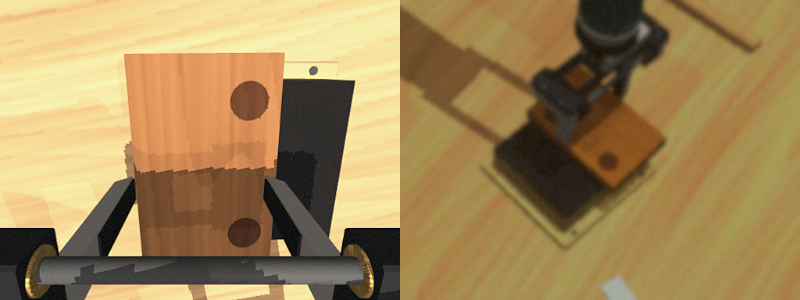

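Now about 5°; continue.

```bash
python3 -m inch '-0.1 0 0 0 0;-0.1 0 -0.05 0 0;-0.1 0 -0.1 0 0;-0.1 0 -0.15 0 0;-0.1 0 -0.2 0 0;-0.05 0 -0.25 0 0;0 0 -0.3 0 0'; python3 lk2.py i4
```

```text
time: 44.98
tool_pos: [0.5574, 0.043, 0.0514]
ee_rot: [3.139, -0.03, -1.754]
wrist_force: [-0.5, 0.2, 0.6]
width: 0.0938
t 44.98 tip stand [-12.3  27.4  89.1] spin 0.009 F stand x,y,z [-0.5  0.1  0.6] w 93.8
x 40 [(-96, 60), (-88, 61), (-80, 61), (-72, 61), (-64, 62), (-56, 61), (-48, 61), (-40, 61), (-32, 61), (-24, 91), (-16, 91), (-8, 92), (0, 92), (8, 91), (16, 91), (24, 92), (32, 92), (40, 92), (48, 92), (56, 92), (64, 91), (72, 92)]
x 60 [(-88, 61), (-80, 61), (-72, 61), (-64, 62), (-56, 61), (-48, 61), (-40, 61), (-32, 61), (-24, 92), (-16, 91), (-8, 92), (0, 92), (8, 92), (16, 91), (24, 91), (32, 91), (40, 92), (48, 91), (56, 91), (64, 91), (72, 91)]
```

```bash
python3 -m inch '0 0 -0.2 0 0;0 0 -0.6 0 0;0 0 -1.5 0 0;0 0 -3.5 0 0;0 0 -6.5 0 0;0 0 -9 0 0;0 0 -10 0 0;0 0 -10 0 0;0 0 -10 0 0'; python3 lk2.py j1; python3 - <<'E'
from st import *
W=np.load('pics/j1.npy');s=(W[...,2]>85)&(W[...,2]<100)&(abs(W[...,0])<100)&(W[...,1]>-60)&(W[...,1]<110)
s=cv2.morphologyEx(s.astype(np.uint8),cv2.MORPH_OPEN,np.ones((5,5)))>0
print(cv2.minAreaRect(W[s][:,:2].astype(np.float32)),np.median(W[s][:,2]),np.percentile(W[s][:,2],[2,98]))
p,d=robot.snapshot('top');cv2.imwrite('pics/topend.png',p)
a=cv2.imread('pics/top0.png');print([np.abs(a[y0:y1,x0:x1].astype(int)-p[y0:y1,x0:x1]).mean() for y0,y1,x0,x1 in((130,240,95,140),(125,162,355,392),(195,250,375,418))])
E
```

```text
time: 45.83
tool_pos: [0.5582, 0.0455, 0.1515]
ee_rot: [3.139, -0.03, -1.754]
wrist_force: [0.4, 1.4, -0.5]
width: 0.0941
t 45.83 tip stand [-12.   30.  189.2] spin 0.008 F stand x,y,z [ 0.1  1.5 -0.5] w 94.1
x 40 [(-88, 62), (-80, 61), (-72, 61), (-64, 61), (-56, 61), (-48, 62), (-40, 61), (-32, 62), (-24, 92), (-16, 92), (-8, 92), (0, 92), (8, 91), (16, 91), (24, 92), (32, 91), (40, 92), (48, 92), (56, 91), (64, 91), (72, 92)]
x 60 [(-88, 61), (-80, 61), (-72, 61), (-64, 62), (-56, 61), (-48, 61), (-40, 61), (-32, 61), (-24, 91), (-16, 92), (-8, 92), (0, 92), (8, 91), (16, 91), (24, 91), (32, 92), (40, 92), (48, 91), (56, 92), (64, 91), (72, 92)]
((1.2872314453125, 23.75541114807129), (160.5522918701172, 100.39777374267578), 1.2639425992965698) 91.52684294775878 [90.1 92.9]
[np.float64(15.075824915824915), np.float64(12.577063550036524), np.float64(14.031430584918956)]
```

View pics/j1.png

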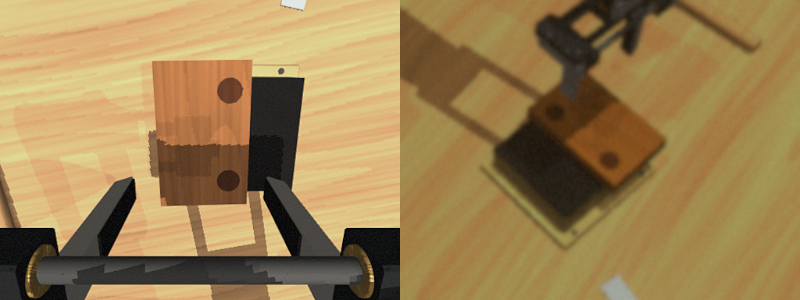

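View pics/topend.png

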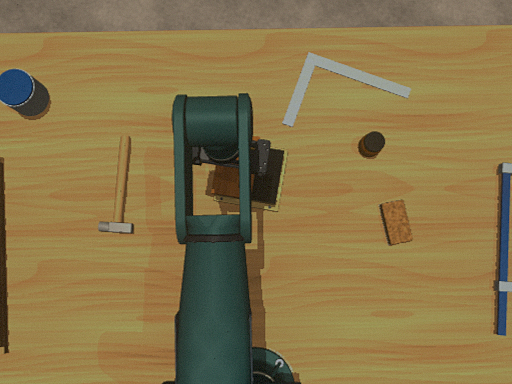

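```bash
python3 -c "
from bench import robot
print(robot.close_job())"
```

```text
the job is handed in; nothing more can be done
None
```

The door now lies flat on the high bed with its plain back up. The gripper is open and about 10 cm above it. I handed the job in at about 46 s; no verdict came back.

**How it went**
- A friction pinch on the frame lip would not turn the door. I set it back down.
- I slid the door against the step and pushed its outer long edge up with one finger. I then swung the other finger round the end of the door so the jaws straddled it.
- I pinched the door upright and moved it back onto the low bed beside the step. There it stood alone on its long edge, clear of both fingers.
- I tipped it over against one finger. For the last 20° or so the other finger held down the inner edge, so the door eased down flat.

**Last checks**
- **Door:** the top surface is level to within about 1.5 mm, which is the noise of the depth reading. It is turned about 0.02 rad from the stand.
- **Position:** it spans roughly y −26 to +74 mm, with its centre near +24 mm, so it overhangs the step and the far edge of the high bed.
- **Bystanders:** by eye, the hammer, jar and sanding block are at the same pixels in the top view as at the start. My numeric image comparison was inconclusive, because it gave similar grey-level differences (13–15) around all three.

**What disagreed**
- The reported TCP lies about 38 mm beyond the real fingertips. I saw this in the depth images and confirmed it by touching the door lightly with about 8 N, then corrected for it.
- The wrist depth read heights about 1.2 to 1.5 mm high.
- The largest force I read at the wrist was about 10 N. I only read it at the end of each call, so short peaks in between could have been missed.

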